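# Change the probe modules of a cable-test adapter

## Robot

A 6-joint arm with a two-finger parallel gripper is mounted at the origin on a cart in front of the work surface, level with it; the furniture and walls round the work are solid. World frame = base frame: x ahead of the robot, y to its left, z up, the work surface at z = 0. Lengths are in m, angles in rad, forces in N, time in s.
With the tool pointing down it reaches from about 0.375 to 0.9 m from the base axis. Payload 3.1 kg.
Tool frame: the origin (TCP) lies at the very end of the fingers, on their centre line; the grasp point (between the pads) lies 19 mm behind it; x points along the fingers, y is the direction in which the jaws open and shut, and the axes are right-handed (so a half turn about x gives the same grasp; the last joint's range is limited). The gripper opens to 85 mm and grips with 20 to 120 N. Pads are 22 mm wide; open, the fingers measure 114 mm over their backs; the gripper's body (76 mm by 85 mm) begins 54 mm behind the grasp point. The pads swing forward as they close: fully open they stand 13 mm farther back than shut.
Start: joints at [-1.312, 0.527, 1.433, -0, 1.181, -0.178], TCP at [0.265, -0.566, 0.231] pointing down, gripper open.
Joint ranges: [-3.08, 3.08], [-0.75, 2.2], [0.22, 2.44], [-1.43, 4.57], [0, 2.65], [-2.85, 2.85]. Speed limits (rad/s): [2.79, 2.79, 3.14, 3.14, 3.14, 3.14].

## Interface

Orientations are given as [roll, pitch, yaw] about the fixed x, y, z axes, in that order (R = Rz(yaw) Ry(pitch) Rx(roll)).
In Python, from workcell import observe, grab_frame, camera_info, close_job gives the robot as it stands. The module is installed in compiled form; this text tells all that it offers.
- The arm moves only by the tool jog_arm, never from a script. Its argument "increments" is one flat list of numbers, 5 for each row, row after row: the shift along the world's x, y, z scaled (see below), then the turn about the world's z scaled (see below), then the opening, from 0 (shut) to 1 (fully open). A call has 1 to 8 rows; each row shifts and turns the commanded pose from where the row before left it; what a row does not reach is not made up. The controller multiplies each number of a shift by 0.02 m and each number of a turn by 10 degrees. A row lasts 1/8 s, in which the tool goes at most 62.5 mm and 10.7 degrees, less where a joint would pass 70% of its speed; a pose out of reach is approached as far as the arm can. A call with a number of a shift or a turn outside -1 to 1 is refused whole. A call with a gripper value outside its range is refused whole. The fingers move at their own pace and stop on an object; "force" is the grip in N (left out, the last holds). Time passes only in rows, so rows that do not move let the fingers close. It gives the time, the measured TCP pose, the force and the opening at its end, in the units of the state.
- observe(): the state, without advancing time (a new reading comes with each control period).
- grab_frame(name): name is "scene" or "top" or "wrist"; returns (picture, depth): 480x640x3 uint8, red, green, blue; 480x640 float32, m along the optical axis (not along the pixel's ray), 0 where there is no reading.
- camera_info(name): a dict with "intrinsics" (3x3 intrinsics, pixels), "extrinsics" (4x4, takes a point from camera to world coordinates). Camera axes: x right, y up, looking along -z (the intrinsics and any distortion apply to the point x, -y, -z); pixel columns grow to the right and rows downward; lengths in m; the calibration is good to about 2 mm. A picture is of the moment at which its call begins: read the wrist's pose just before it. camera_info takes no time and is no camera call; for the wrist camera it gives the pose at the moment of the call.
- close_job(): hands the job in, once; it reports no verdict.
The state is a dict: "clock": time; "q": joint angles; "qd": joint speeds; "effort": joint torques, N m; "ee_pos": TCP position; "orientation": TCP orientation; "force": force on the tool from outside, world axes, zero at the start; "moment": the same for the moment, N m; "finger_gap": opening from 0.0 (shut) to 1.0 (fully open).
Only numpy, scipy, OpenCV 4.12 (cv2) and the standard library are available. Lean on these libraries where they do the work, as an engineer would, in place of code of your own. Each camera call takes 0.05 s, during which the arm holds its last target. There are 200 camera calls.

## Task

Change the modules in the cable-test adapter: slide its retaining gate fully open, release each worn module by pushing the button in front of its bay so that it springs up, pull it out and stand it on a free white outline of the service mat, lined up with it. Then press every new module from the bench into a bay of its own until the latch holds it down, and slide the gate fully shut again.

Things in the scene. Friction and masses are not known exactly. Their poses are not given: they have to be found in the camera images.
- adapter: cable-test adapter, a fixed aluminium block 160 x 290 mm, its top (the deck) 48 mm above the bench. Origin: centre of its underside. Own x away from the robot, y along the row of three bays to the robot's left, z up. Bays at own x = 0, y = +84, 0, -84 mm. Latch housings (own x -73 to -44 mm in front of each bay) rise to 57 mm, a fence behind the gate (own x 70 to 76 mm) to 59 mm
- gate (a joint): retaining gate: flat dark steel comb (top 54 mm above the bench) that slides along the adapter's +y (robot's left). 0 = shut: a 24 mm tab lies over the far end shoulder of each bay's module, nothing can go in or out; 0.040 m = fully open, tabs between the bays. Stays where left, 3 N friction, 40 mm travel. It cannot shut past a module that is not latched down
- gate_knob (a point): middle of the gate's round black knob (22 mm diameter, from 62 to 84 mm above the bench); it moves with the gate; with the gate shut it is at the adapter's own x = 60 mm, y = -42 mm
- mat: fixed black rubber service mat 116 x 186 x 3 mm with two white outlines (78 x 50 mm) side by side; origin at the centre of its underside, own x is the long direction of the outlines
- spot_1 (a point): centre of the mat's left outline, on the mat's top (3 mm above the bench)
- spot_2 (a point): centre of the mat's right outline, on the mat's top (3 mm above the bench)
- bay_1 (a point): centre of the left bay's mouth at deck height (48 mm). The bay is 76 mm (adapter x) by 48 mm (y), rim chamfered 6 mm. A sprung ejector plate in it carries the module: 24 mm above the bench when up (4 N), 10 mm when latched (6 N), stop at 7.5 mm. At the robot's side a spring hook with a ramped top snaps over the module's end shoulder; pushing a module in takes about 8 N
- button_1_top (a point): centre of the top of the left bay's release button: grey, round, 18 mm diameter, 63 mm from the bay's centre on the robot's side, top 69.5 mm above the bench at rest. Pressed straight down 9 mm (about 3 N; stop at 10.5 mm) it draws the hook back and the module springs up 14 mm and stays up. It dips by itself while a module pushes past the hook
- bay_2 (a point): centre of the middle bay's mouth at deck height (48 mm). The bay is 76 mm (adapter x) by 48 mm (y), rim chamfered 6 mm. A sprung ejector plate in it carries the module: 24 mm above the bench when up (4 N), 10 mm when latched (6 N), stop at 7.5 mm. At the robot's side a spring hook with a ramped top snaps over the module's end shoulder; pushing a module in takes about 8 N
- button_2_top (a point): centre of the top of the middle bay's release button: grey, round, 18 mm diameter, 63 mm from the bay's centre on the robot's side, top 69.5 mm above the bench at rest. Pressed straight down 9 mm (about 3 N; stop at 10.5 mm) it draws the hook back and the module springs up 14 mm and stays up. It dips by itself while a module pushes past the hook
- bay_3 (a point): centre of the right bay's mouth at deck height (48 mm). The bay is 76 mm (adapter x) by 48 mm (y), rim chamfered 6 mm. A sprung ejector plate in it carries the module: 24 mm above the bench when up (4 N), 10 mm when latched (6 N), stop at 7.5 mm. At the robot's side a spring hook with a ramped top snaps over the module's end shoulder; pushing a module in takes about 8 N
- button_3_top (a point): centre of the top of the right bay's release button: grey, round, 18 mm diameter, 63 mm from the bay's centre on the robot's side, top 69.5 mm above the bench at rest. Pressed straight down 9 mm (about 3 N; stop at 10.5 mm) it draws the hook back and the module springs up 14 mm and stays up. It dips by itself while a module pushes past the hook
- worn_1: worn, at first latched in the left bay: probe module, grey base 72 x 44 x 34 mm with a white head 54 x 44 x 16 mm on it (9 mm shoulder at each end), 50 mm high, 0.10 to 0.20 kg, same either way round. Origin: centre of underside; own x along the 72 mm, z up. Grasp the head across 44 mm (own y) or 54 mm. In a bay its underside is 10 to 11 mm up when latched, 24 mm when sprung
- worn_3: worn, at first latched in the right bay: probe module, grey base 72 x 44 x 34 mm with a white head 54 x 44 x 16 mm on it (9 mm shoulder at each end), 50 mm high, 0.10 to 0.20 kg, same either way round. Origin: centre of underside; own x along the 72 mm, z up. Grasp the head across 44 mm (own y) or 54 mm. In a bay its underside is 10 to 11 mm up when latched, 24 mm when sprung
- new_1: new, upright on the bench (or absent): probe module, grey base 72 x 44 x 34 mm with a white head 54 x 44 x 16 mm on it (9 mm shoulder at each end), 50 mm high, 0.10 to 0.20 kg, same either way round. Origin: centre of underside; own x along the 72 mm, z up. Grasp the head across 44 mm (own y) or 54 mm. In a bay its underside is 10 to 11 mm up when latched, 24 mm when sprung
- new_2: new, upright on the bench (or absent): probe module, grey base 72 x 44 x 34 mm with a white head 54 x 44 x 16 mm on it (9 mm shoulder at each end), 50 mm high, 0.10 to 0.20 kg, same either way round. Origin: centre of underside; own x along the 72 mm, z up. Grasp the head across 44 mm (own y) or 54 mm. In a bay its underside is 10 to 11 mm up when latched, 24 mm when sprung
- new_3: new, upright on the bench (or absent): probe module, grey base 72 x 44 x 34 mm with a white head 54 x 44 x 16 mm on it (9 mm shoulder at each end), 50 mm high, 0.10 to 0.20 kg, same either way round. Origin: centre of underside; own x along the 72 mm, z up. Grasp the head across 44 mm (own y) or 54 mm. In a bay its underside is 10 to 11 mm up when latched, 24 mm when sprung

How it is judged:
On the way, in this order (a step that is already met when the one before it is completed fails the run):
1. the gate is slid fully open (value of joint gate above 0.036 m), for 0.2 s.
2. with the gate open, every worn module stands on an outline and every new module is latched down in a bay ((horizontal distance between worn_1 and spot_1 below 0.015 m or horizontal distance between worn_1 and spot_2 below 0.015 m) and height (world z) of each of worn_1, worn_3 below 0.008 m and angle between each of worn_1, worn_3's own z axis and vertical below 0.1 rad and angle between the x axis of each of worn_1, worn_3 and the x axis of mat, either way round below 0.25 rad and linear speed of each of worn_1, worn_3, new_1, new_2, new_3 below 0.02 m/s and (horizontal distance between worn_3 and spot_1 below 0.015 m or horizontal distance between worn_3 and spot_2 below 0.015 m) and (horizontal distance between new_1 and bay_1 below 0.006 m or horizontal distance between new_1 and bay_2 below 0.006 m or horizontal distance between new_1 and bay_3 below 0.006 m) and z of new_1 in the frame of adapter between 0.005 and 0.0125 m and angle between each of new_1, new_2, new_3's own z axis and vertical below 0.07 rad and (horizontal distance between new_2 and bay_1 below 0.006 m or horizontal distance between new_2 and bay_2 below 0.006 m or horizontal distance between new_2 and bay_3 below 0.006 m) and z of new_2 in the frame of adapter between 0.005 and 0.0125 m and (horizontal distance between new_3 and bay_1 below 0.006 m or horizontal distance between new_3 and bay_2 below 0.006 m or horizontal distance between new_3 and bay_3 below 0.006 m) and z of new_3 in the frame of adapter between 0.005 and 0.0125 m and value of joint gate above 0.032 m), for 0.2 s.
At the end, for the whole second after the job is handed in: Worn modules upright and at rest on the mat, centre within 15 mm of an outline's, turned less than 0.25 rad from it; new modules latched, each in a bay (centre within 6 mm, underside 5 to 12.5 mm above the bench, tilt under 0.07 rad); gate shut to within 4 mm ((horizontal distance between worn_1 and spot_1 below 0.015 m or horizontal distance between worn_1 and spot_2 below 0.015 m) and height (world z) of each of worn_1, worn_3 below 0.008 m and angle between each of worn_1, worn_3's own z axis and vertical below 0.1 rad and angle between the x axis of each of worn_1, worn_3 and the x axis of mat, either way round below 0.25 rad and linear speed of each of worn_1, worn_3, new_1, new_2, new_3 below 0.02 m/s and (horizontal distance between worn_3 and spot_1 below 0.015 m or horizontal distance between worn_3 and spot_2 below 0.015 m) and (horizontal distance between new_1 and bay_1 below 0.006 m or horizontal distance between new_1 and bay_2 below 0.006 m or horizontal distance between new_1 and bay_3 below 0.006 m) and z of new_1 in the frame of adapter between 0.005 and 0.0125 m and angle between each of new_1, new_2, new_3's own z axis and vertical below 0.07 rad and (horizontal distance between new_2 and bay_1 below 0.006 m or horizontal distance between new_2 and bay_2 below 0.006 m or horizontal distance between new_2 and bay_3 below 0.006 m) and z of new_2 in the frame of adapter between 0.005 and 0.0125 m and (horizontal distance between new_3 and bay_1 below 0.006 m or horizontal distance between new_3 and bay_2 below 0.006 m or horizontal distance between new_3 and bay_3 below 0.006 m) and z of new_3 in the frame of adapter between 0.005 and 0.0125 m and value of joint gate below 0.004 m); the robot touches nothing.
Of new_1, new_2, new_3 only 2 to 3 are there at a start; the rules pass over those that are not, and their reading is None.
At some moment in a run one of new_1, new_2, new_3, worn_1, worn_3 may be knocked a few centimetres aside while the robot is not near it.
Once in a run the grip may slacken for a moment while it holds something.
It also fails if it takes over 210 s, if anything falls off the work surface, if the arm or the gripper's body presses on something with over 40 N, if the wrist force passes 120 N, or if a joint passes its speed limit or range.

## Working session

There is one attempt and no reset: what is moved stays moved. The work goes in short steps, Python scripts to look and compute and a tool call to move; the robot and the scene stay as the last step left them, time stands still between calls to the robot, and variables do not carry over. Pictures are saved under pics/ and viewed, about 12 in all and at most 16, crops included, and the job is handed in when it is done.

Besides the shell and the picture viewer there is one more tool, called by a JSON object that holds its "name" and its "arguments", one argument or row to a line. jog_arm: Moves the arm, as the interface text tells. Its arguments: {"type":"object","properties":{"increments":{"type":"array"},"force":{"type":"number"}},"required":["increments"]}

```bash
mkdir -p pics
cat > h.py <<'E'
import numpy as np, cv2
from workcell import observe, grab_frame, camera_info
def grab(n, name):
    ci=camera_info(n); p,d=grab_frame(n); cv2.imwrite(f'pics/{name}.png',p[:,:,::-1]); np.savez(f'pics/{name}.npz',d=d,p=p,K=ci['intrinsics'],T=ci['extrinsics'])
    return p,d,ci
def cloud(name):
    z=np.load(f'pics/{name}.npz'); d=z['d'];K=z['K'];T=z['T']
    v,u=np.mgrid[0:480,0:640]
    P=np.stack([(u-K[0,2])/K[0,0]*d,-(v-K[1,2])/K[1,1]*d,-d],-1)
    W=P@T[:3,:3].T+T[:3,3]; W[d==0]=np.nan
    return W,z['p']
def px(name,pts,z=None):
    """pixel (u,v) -> world by plane z or by depth"""
    f=np.load(f'pics/{name}.npz'); K=f['K'];T=f['T']; out=[]
    for u,v in pts:
        r=T[:3,:3]@np.array([(u-K[0,2])/K[0,0],-(v-K[1,2])/K[1,1],-1]); o=T[:3,3]
        s=(z-o[2])/r[2] if z is not None else f['d'][int(v),int(u)]
        out.append(o+s*r)
    return np.array(out)
E
python3 - <<'E'
from h import *
print(observe())
for n in('top','scene'):
    p,d,ci=grab(n,n+'0'); print({k:np.round(v,4).tolist() if not isinstance(v,str) else v for k,v in ci.items()})
E
```

```text
{'clock': 0.0, 'q': array([-1.31148733e+00,  5.28439185e-01,  1.43392477e+00,  4.22245707e-06,
        1.18139615e+00, -1.78468606e-01]), 'qd': array([-0.00023892, -0.00120779, -0.00012781,  0.0018421 ,  0.00096211,
       -0.00037283]), 'effort': array([ 9.34997151e-04, -4.42340863e+01, -1.78023899e+01, -2.34655254e-04,
        8.52475612e-03, -5.41406237e-06]), 'ee_pos': array([ 0.2648112 , -0.56532577,  0.23034305]), 'orientation': array([-1.7510656 ,  1.56862887,  1.82830305]), 'force': array([-0.61615278, -0.52926797,  0.35850623]), 'moment': array([ 0.05672828, -0.02142502,  0.0155259 ]), 'finger_gap': 1.0019500122594176}
{'intrinsics': [[511.1133, 0.0, 314.4125], [0.0, 511.1133, 239.0489], [0.0, 0.0, 1.0]], 'extrinsics': [[0.0127, 0.9839, -0.1782, 0.4222], [-0.9999, 0.0137, 0.0045, 0.0293], [0.0069, 0.1782, 0.984, 0.966], [0.0, 0.0, 0.0, 1.0]]}
{'intrinsics': [[508.5251, 0.0, 311.0246], [0.0, 508.5251, 235.2339], [0.0, 0.0, 1.0]], 'extrinsics': [[-0.7131, 0.3597, -0.6018, -0.0364], [-0.7009, -0.3447, 0.6245, 0.6954], [0.0172, 0.8671, 0.4979, 0.5692], [0.0, 0.0, 0.0, 1.0]]}
```

View pics/top0.png

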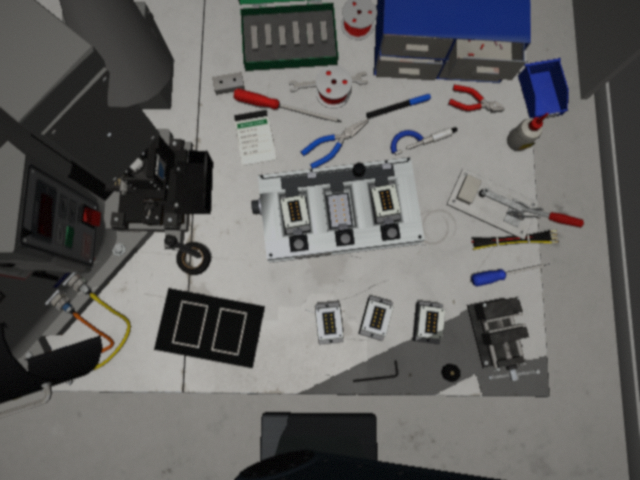

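View pics/scene0.png

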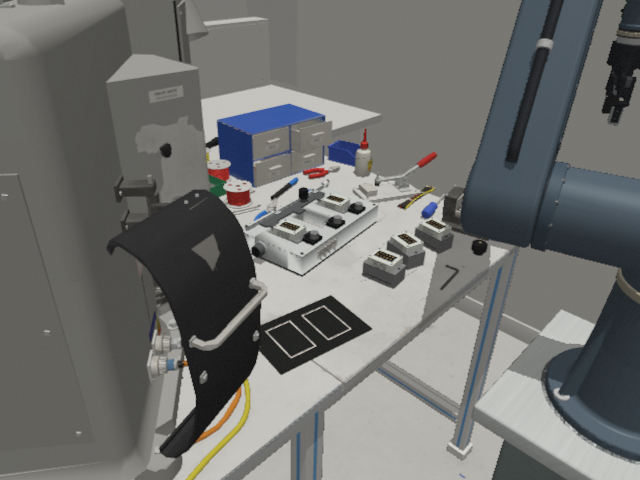

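The overhead view shows new modules near (329,322), (376,316) and (430,321), the mat at (211,330), the knob at (359,170) and the adapter at (342,208). The scene view agrees: three new modules, and worn modules in the outer bays.

Run:
```python
from h import *
p=cv2.imread('pics/top0.png')
c=cv2.resize(p[150:375,150:450],None,fx=2.6,fy=2.6,interpolation=cv2.INTER_CUBIC); cv2.imwrite('pics/c1.png',c)
W,_=cloud('top0')
f=lambda l:print(np.round(px('top0',*l),4).tolist())
# head tops z=.05 for new ones: minAreaRect from height
H=W[:,:,2]
m=((H>.042)&(H<.056)).astype(np.uint8); m[:290]=0; m[345:]=0; m[:,:300]=0; m[:,460:]=0
n,lab,st,ce=cv2.connectedComponentsWithStats(m)
for i in range(1,n):
    if st[i,4]<60: continue
    pts=W[lab==i]; r=cv2.minAreaRect((pts[:,:2]*1000).astype(np.float32)); print('new',ce[i].round(1),r,np.median(pts[:,2]).round(4))
for (u,v) in [(359,170),(296,210),(386,200),(298,243),(345,238),(391,229),(341,208),(190,325),(230,332),(270,330)]:
    print(u,v,W[v,u].round(4))
g=[(u,v,W[v,u].round(3).tolist()) for u in range(240,440,22) for v in (160,180,190,215,235,250)]
```

```text
new [377.  318.1] ((447.5791320800781, -87.98545837402344), (44.45344543457031, 53.942596435546875), 74.09797668457031) 0.05
new [328.7 323.3] ((437.31976318359375, -2.27264404296875), (54.036739349365234, 44.708648681640625), 6.91987943649292) 0.05
new [430.7 322.5] ((440.988525390625, -183.43019104003906), (44.99578857421875, 54.01479721069336), 83.58174133300781) 0.0499
359 170 [ 0.71   -0.0535  0.0819]
296 210 [0.6389 0.0593 0.0627]
386 200 [ 0.6612 -0.1051  0.0582]
298 243 [0.5769 0.0543 0.0705]
345 238 [ 0.5872 -0.0293  0.0697]
391 229 [ 0.6045 -0.1115  0.0709]
341 208 [ 0.6531 -0.0246  0.0249]
190 325 [0.4314 0.2541 0.0009]
230 332 [0.4196 0.1788 0.004 ]
270 330 [ 0.4242  0.1054 -0.001 ]
```

View pics/c1.png

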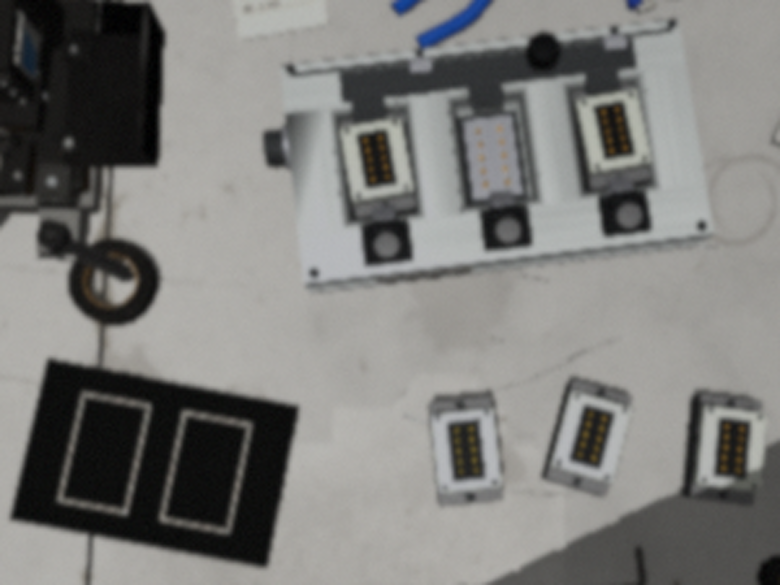

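Run:
```python
from h import *
W,_=cloud('top0'); H=W[:,:,2]
def blobs(name,W,lo,hi,box,mn=30):
    H=W[:,:,2]; m=((H>lo)&(H<hi)).astype(np.uint8); k=np.zeros_like(m); a,b,c,d=box; k[b:d,a:c]=1
    n,lab,st,ce=cv2.connectedComponentsWithStats(m*k,connectivity=4)
    for i in range(1,n):
        if st[i,4]<mn: continue
        P=W[lab==i]; r=cv2.minAreaRect((P[:,:2]*1000).astype(np.float32)); print(name,ce[i].round(),np.round(r[0],1),np.round(r[1],1),round(r[2],1),'z',np.median(P[:,2]).round(4),st[i,4])
blobs('head',W,.057,.066,(270,170,420,225))
blobs('knob',W,.078,.09,(340,150,380,190),10)
blobs('btn',W,.066,.074,(280,220,410,255),10)
c=lambda l:[(x/2.6+150-.3,y/2.6+150-.3) for x,y in l]
L=px('top0',c([(84,395),(150,406),(126,514),(60,500)]),.003); R=px('top0',c([(184,412),(250,423),(231,533),(163,520)]),.003)
M=px('top0',c([(49,360),(298,406),(267,566),(12,518)]),.003)
for q in(L,R,M): print(q.mean(0).round(4), np.linalg.norm(np.diff(q,axis=0),axis=1).round(4), np.degrees(np.arctan2(*(q[0]-q[3]+q[1]-q[2])[[1,0]])).round(1))
print('btn',px('top0',c([(386,244),(507,229),(628,214)]),.0695).round(4).tolist())
D=px('top0',c([(282,66),(682,22),(713,233),(308,283)]),.048); print(D.round(4).tolist(),D.mean(0))
# depth noise of bench
print(np.nanmedian(H[265:290,300:420]))
```

```text
head [297. 173.] [707.5  62.5] [15.8 92.4] 2.0 z 0.0591 181
head [386. 200.] [ 659.7 -104. ] [54.6 44.8] 11.3 z 0.0609 693
head [295. 211.] [637.1  62.1] [53.8 44.7] 11.3 z 0.0612 671
knob [359. 169.] [712.1 -52.6] [21.7 20. ] 3.3 z 0.0837 123
btn [392. 233.] [ 597.1 -112.5] [16. 16.] 86.7 z 0.0694 78
btn [345. 239.] [586.2 -30.1] [16.8 16.7] 9.9 z 0.0691 76
btn [299. 244.] [574.4  53.4] [16.2 16. ] 0.5 z 0.0694 77
[0.4331 0.2535 0.003 ] [0.0483 0.0772 0.0481] -9.7
[0.4212 0.1803 0.003 ] [0.0482 0.0779 0.0491] -8.2
[0.4278 0.2167 0.003 ] [0.1833 0.1136 0.1839] -9.5
btn [[0.5761, 0.054, 0.0695], [0.5877, -0.0288, 0.0695], [0.5993, -0.1121, 0.0695]]
[[0.7084, 0.1316, 0.048], [0.7457, -0.1566, 0.048], [0.5908, -0.1751, 0.048], [0.5515, 0.1084, 0.048]] [ 0.64909488 -0.02289956  0.048     ]
-0.0007649572607308364
```

```bash
cat >> h.py <<'E'
from scipy.spatial.transform import Rotation as Ro
def tool():
    s=observe(); R=Ro.from_euler('xyz',s['orientation']).as_matrix(); y=R[:,1]
    a=np.degrees(np.arctan2(y[1],y[0]))%180
    print('t',round(s['clock'],2),'tcp',(s['ee_pos']*1000).round(1),'jaw(deg mod180)',a.round(1),'down',R[:,0].round(3),'F',s['force'].round(1),'gap',round(s['finger_gap'],3),'q6',s['q'][5].round(2))
    return s['ee_pos']*1000,a
def blobs(name,W,lo,hi,box,mn=30):
    H=W[:,:,2]; m=((H>lo)&(H<hi)).astype(np.uint8); k=np.zeros_like(m); a,b,c,d=box; k[b:d,a:c]=1
    n,lab,st,ce=cv2.connectedComponentsWithStats(m*k,connectivity=4)
    for i in range(1,n):
        if st[i,4]<mn: continue
        P=W[lab==i]; r=cv2.minAreaRect((P[:,:2]*1000).astype(np.float32)); w,h=r[1]; a=r[2] if w>h else r[2]-90
        a=(a+90)%180-90
        print(name,ce[i].round(),np.round(r[0],1),np.round(r[1],1),'long axis',round(a,1),'z',np.median(P[:,2]).round(4),st[i,4])
E
python3 - <<'E'
from h import *
tool()
for n in('top0','scene0'):
    W,_=cloud(n); P=W.reshape(-1,3); P=P[~np.isnan(P[:,0])]
    for x0 in np.arange(.3,.8,.1):
        for y0 in np.arange(.1,.6,.1):
            q=P[(P[:,0]>=x0)&(P[:,0]<x0+.1)&(P[:,1]>=y0)&(P[:,1]<y0+.1)]
            if len(q)>5 and q[:,2].max()>.06: print(n,x0.round(1),y0.round(1),q[:,2].max().round(3),q[q[:,2]>.06][:,1].min().round(3))
E
```

```text
t 0.1 tcp [ 264.8 -565.4  230.4] jaw(deg mod180) 115.1 down [-0.001  0.002 -1.   ] F [ 1.   0.6 -0.8] gap 1.001 q6 -0.18
top0 0.3 0.3 0.326 0.384
top0 0.3 0.4 0.327 0.4
top0 0.3 0.5 0.087 0.536
top0 0.4 0.3 0.439 0.339
top0 0.4 0.4 0.358 0.4
top0 0.4 0.5 0.182 0.5
top0 0.5 0.2 0.07 0.253
top0 0.5 0.3 0.443 0.323
top0 0.5 0.4 0.291 0.406
top0 0.6 0.1 0.474 0.123
top0 0.6 0.2 0.53 0.2
top0 0.6 0.3 0.528 0.3
top0 0.6 0.4 0.209 0.4
top0 0.7 0.1 0.48 0.101
top0 0.7 0.2 0.552 0.2
top0 0.7 0.3 0.528 0.3
scene0 0.3 0.3 0.323 0.384
scene0 0.3 0.4 0.331 0.4
scene0 0.3 0.5 0.516 0.5
scene0 0.4 0.3 0.438 0.34
scene0 0.4 0.4 0.52 0.4
scene0 0.4 0.5 0.522 0.5
scene0 0.5 0.2 0.478 0.3
scene0 0.5 0.3 0.508 0.334
scene0 0.5 0.4 0.519 0.4
scene0 0.5 0.5 0.52 0.506
scene0 0.6 0.1 0.444 0.188
scene0 0.6 0.2 0.501 0.201
scene0 0.6 0.3 0.506 0.3
scene0 0.7 0.1 0.442 0.187
```

Run:
```python
from h import *
for n in('top0','scene0'):
    W,_=cloud(n); P=W.reshape(-1,3); P=P[~np.isnan(P[:,0])]
    for x0 in np.arange(.25,.95,.05):
        for y0 in np.arange(-.3,.4,.05):
            q=P[(P[:,0]>=x0)&(P[:,0]<x0+.05)&(P[:,1]>=y0)&(P[:,1]<y0+.05)&(P[:,2]>.1)]
            if len(q)>3: print(n,x0.round(2),y0.round(2),'z',q[:,2].min().round(2),q[:,2].max().round(2),'ymin',q[:,1].min().round(3),len(q))
```

```text
top0 0.25 -0.15 z 0.47 0.5 ymin -0.106 59
top0 0.25 -0.1 z 0.38 0.5 ymin -0.1 823
top0 0.25 -0.05 z 0.29 0.46 ymin -0.05 1141
top0 0.25 -0.0 z 0.23 0.41 ymin 0.0 1225
top0 0.25 0.05 z 0.23 0.36 ymin 0.05 882
top0 0.25 0.1 z 0.25 0.3 ymin 0.1 18
top0 0.3 -0.15 z 0.49 0.52 ymin -0.128 119
top0 0.3 0.35 z 0.12 0.26 ymin 0.384 308
top0 0.35 0.35 z 0.1 0.33 ymin 0.384 428
top0 0.45 0.3 z 0.26 0.44 ymin 0.339 212
top0 0.45 0.35 z 0.25 0.44 ymin 0.35 662
top0 0.5 0.3 z 0.25 0.44 ymin 0.332 3860
top0 0.5 0.35 z 0.37 0.44 ymin 0.35 309
top0 0.55 0.3 z 0.25 0.44 ymin 0.323 3562
top0 0.55 0.35 z 0.44 0.44 ymin 0.35 552
top0 0.6 0.2 z 0.1 0.13 ymin 0.21 89
top0 0.6 0.25 z 0.31 0.53 ymin 0.256 7115
top0 0.6 0.3 z 0.1 0.53 ymin 0.3 1269
top0 0.6 0.35 z 0.25 0.46 ymin 0.35 1983
top0 0.65 0.15 z 0.44 0.47 ymin 0.19 304
top0 0.65 0.2 z 0.1 0.53 ymin 0.2 5418
top0 0.65 0.25 z 0.1 0.53 ymin 0.25 4549
top0 0.65 0.3 z 0.12 0.53 ymin 0.3 1747
top0 0.65 0.35 z 0.1 0.45 ymin 0.352 210
top0 0.7 0.15 z 0.43 0.48 ymin 0.19 415
top0 0.7 0.2 z 0.1 0.55 ymin 0.2 2838
top0 0.7 0.25 z 0.1 0.55 ymin 0.25 1498
top0 0
[... 714 characters left out ...]
0.28 0.44 ymin 0.35 1115
scene0 0.55 0.3 z 0.44 0.44 ymin 0.334 80
scene0 0.55 0.35 z 0.44 0.51 ymin 0.351 702
scene0 0.6 0.25 z 0.41 0.5 ymin 0.256 682
scene0 0.6 0.3 z 0.43 0.5 ymin 0.3 2624
scene0 0.6 0.35 z 0.44 0.51 ymin 0.351 413
scene0 0.65 0.15 z 0.44 0.44 ymin 0.188 14
scene0 0.65 0.2 z 0.4 0.49 ymin 0.201 560
scene0 0.65 0.25 z 0.41 0.5 ymin 0.25 48
scene0 0.7 0.15 z 0.42 0.44 ymin 0.187 106
scene0 0.85 -0.3 z 0.1 0.14 ymin -0.3 212
scene0 0.85 -0.25 z 0.1 0.14 ymin -0.25 131
scene0 0.9 -0.3 z 0.14 0.15 ymin -0.3 59
scene0 0.9 -0.25 z 0.1 0.15 ymin -0.249 262
scene0 0.9 -0.2 z 0.1 0.15 ymin -0.2 281
scene0 0.9 -0.15 z 0.1 0.15 ymin -0.15 300
scene0 0.9 -0.1 z 0.1 0.15 ymin -0.1 106
```

{"name": "jog_arm", "arguments": {
  "increments": [1, 1, 0, -0.9, 1, 1, 1, 0, -0.9, 1, 1, 1, 0, -0.05, 1, 1, 1, 0, 0, 1, 1, 1, 0, 0, 1, 1, 1, 0, 0, 1, 1, 1, 0, 0, 1, 1, 1, 0, 0, 1],
  "force": 40
}}

```text
clock: 1.1
ee_pos: [0.4254, -0.405, 0.2309]
orientation: [-1.086, 1.57, 2.171]
force: [-0.3, -0.2, -0.2]
finger_gap: 0.996
```

{"name": "jog_arm", "arguments": {
  "increments": [0.8, 0.97, 0, 0.1, 1, 0.8, 0.97, 0, 0, 1, 0.8, 0.97, 0, 0, 1, 0.8, 0.97, 0, 0, 1, 0.8, 0.97, 0, 0, 1, 0.8, 0.97, 0, 0, 1, 0.8, 0.97, 0, 0, 1, 0.8, 0.97, 0, 0, 1]
}}

```text
clock: 2.1
ee_pos: [0.5531, -0.25, 0.2308]
orientation: [-0.693, 1.57, 2.581]
force: [0.4, 0.1, -0.6]
finger_gap: 1.001
```

{"name": "jog_arm", "arguments": {
  "increments": [0.8, 0.97, 0, 0, 1, 0.8, 0.97, 0, 0, 1, 0.8, 0.97, -0.8, 0, 1, 0.8, 0.97, -0.8, 0, 1, 0.8, 0.97, -0.8, 0, 1, 0.8, 0.97, -0.8, 0, 1, 0.8, 0.97, -0.8, 0, 1, 0.8, 0.97, -0.8, 0, 1]
}}

```text
clock: 3.1
ee_pos: [0.6819, -0.0945, 0.1342]
orientation: [-0.086, 1.571, -3.095]
force: [0.4, 0.2, -0.2]
finger_gap: 1.002
```

{"name": "jog_arm", "arguments": {
  "increments": [0.8, 0.97, 0, 0, 1, 0.8, 0.97, 0, 0, 1, 0, 0, 0, 0, 1]
}}

```text
clock: 3.48
ee_pos: [0.7141, -0.0547, 0.1346]
orientation: [-3.076, 1.57, 0.201]
force: [0.2, 0.9, 1.4]
finger_gap: 1.001
```

Run:
```python
from h import *
tool(); p,d,ci=grab('wrist','w0'); print(ci['extrinsics'].round(3).tolist())
W,_=cloud('w0'); blobs('knob',W,.078,.09,(0,0,640,480),50); blobs('head',W,.058,.064,(0,0,640,480),400);blobs('btn',W,.067,.072,(0,0,640,480),150)
```

```text
t 3.48 tcp [714.1 -54.7 134.6] jaw(deg mod180) 97.7 down [ 0.  0. -1.] F [0.2 0.9 1.4] gap 1.001 q6 1.2
[[0.134, 0.956, 0.261, 0.781], [-0.991, 0.129, 0.036, -0.045], [0.0, -0.263, 0.965, 0.277], [0.0, 0.0, 0.0, 1.0]]
knob [314. 267.] [715.6 -54.1] [21.6 21.7] long axis -38.5 z 0.0836 1252
head [245. 236.] [721.3 -12. ] [  8.6 281.9] long axis -82.2 z 0.0589 3841
head [379. 342.] [ 661.5 -104.9] [54.9 44.3] long axis 10.6 z 0.0609 4979
head [116. 327.] [646.   62.5] [40.  44.6] long axis -78.6 z 0.0609 2703
```

View pics/w0.png

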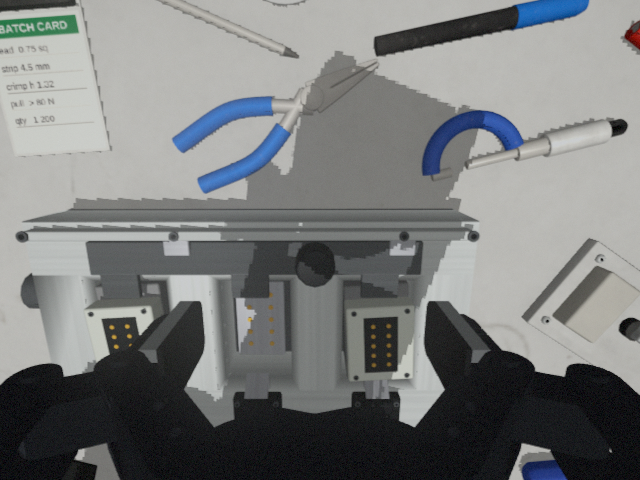

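The wrist view shows the knob at (314,267), within 2 mm of the overhead fix. Both pads will straddle it, so I descend and grip.

{"name": "jog_arm", "arguments": {
  "increments": [0.05, 0, -1, 0, 1, 0, 0, -1, 0, 1, 0, 0, -1, 0, 1, 0, 0, -0.42, 0, 1, 0, 0, 0, 0, 0, 0, 0, 0, 0, 0, 0, 0, 0, 0, 0, 0, 0, 0, 0, 0],
  "force": 40
}}

```text
clock: 4.53
ee_pos: [0.7145, -0.0561, 0.0682]
orientation: [-2.676, 1.569, 0.598]
force: [-1.1, 2.2, 2.5]
finger_gap: 0.241
```

{"name": "jog_arm", "arguments": {
  "increments": [0, 0, 0, 0, 0, 0, 0, 0, 0, 0]
}}

```text
clock: 4.78
ee_pos: [0.7145, -0.0561, 0.0681]
orientation: [-2.804, 1.569, 0.47]
force: [-0.7, 3.4, 5.7]
finger_gap: 0.239
```

{"name": "jog_arm", "arguments": {
  "increments": [-0.055, 0.4, 0, 0, 0, -0.055, 0.4, 0, 0, 0, -0.055, 0.4, 0, 0, 0, -0.055, 0.4, 0, 0, 0, -0.055, 0.4, 0, 0, 0, -0.01, 0.05, 0, 0, 0, 0, 0, 0, 0, 0, 0, 0, 0, 0, 0]
}}

```text
clock: 5.78
ee_pos: [0.7091, -0.0168, 0.0681]
orientation: [2.256, 1.568, -0.753]
force: [-1.0, -1.5, 5.7]
finger_gap: 0.238
```

{"name": "jog_arm", "arguments": {
  "increments": [-0.01, 0.06, 0, 0, 0, 0, 0, 0, 0, 0.5, 0, 0, 0, 0, 0.5, 0, 0, 1, 0, 0.5, 0, 0, 1, 0, 0.5, 0, 0, 1, 0, 0, -0.92, -0.8, 0.2, 0, 0, -0.92, -0.8, 0, 0, 0]
}}

```text
clock: 6.78
ee_pos: [0.672, -0.0469, 0.1335]
orientation: [2.761, 1.567, -0.248]
force: [-0.1, -0.5, -0.4]
finger_gap: -0.0
```

{"name": "jog_arm", "arguments": {
  "increments": [-0.92, -0.8, 0, 0, 0, -0.92, -0.8, 0, 0, 0, -0.92, -0.8, 0, 0, 0, -0.92, -0.8, 0, 0, 0, 0, 0, 0, 0, 0, 0, 0, 0, 0, 0]
}}

```text
clock: 7.52
ee_pos: [0.5988, -0.1106, 0.132]
orientation: [2.811, 1.568, -0.198]
force: [0.1, -0.3, -0.3]
finger_gap: -0.003
```

Run:
```python
from h import *
tool(); grab('top','t1'); W,_=cloud('t1'); blobs('knob',W,.078,.088,(320,150,380,190),10); grab('scene','s1')
```

```text
t 7.53 tcp [ 598.8 -110.6  132. ] jaw(deg mod180) 97.6 down [ 0.002 -0.    -1.   ] F [ 0.1 -0.3 -0.3] gap -0.003 q6 1.07
knob [337. 171.] [707.8 -14.7] [21.1 19.8] long axis 1.5 z 0.0835 124
```

{"name": "jog_arm", "arguments": {
  "increments": [-0.04, -0.1, -1, 0, 0, 0, 0, -1, 0, 0, 0, 0, -1, 0, 0, 0, 0, -0.3, 0, 0, 0, 0, -0.3, 0, 0, 0, 0, 0, 0, 0]
}}

```text
clock: 8.38
ee_pos: [0.597, -0.1123, 0.0601]
orientation: [-2.351, 1.571, 0.924]
force: [-1.4, 1.5, 3.1]
finger_gap: 0.001
```

Run:
```python
from h import *
tool()
```

```text
t 8.38 tcp [ 597.  -112.3   60.1] jaw(deg mod180) 97.6 down [ 0.  0. -1.] F [-1.4  1.5  3.1] gap 0.001 q6 1.07
```

{"name": "jog_arm", "arguments": {
  "increments": [0, 0, -0.03, 0, 0, 0, 0, 0, 0, 0, 0, 0, 1, 0, 0, 0, 0, 1, 0, 0, -0.12, 0.92, 0, 0, 0, -0.12, 0.92, 0, 0, 0, -0.12, 0.92, 0, 0, 0, -0.12, 0.92, 0, 0, 0]
}}

```text
clock: 9.38
ee_pos: [0.5865, -0.037, 0.0976]
orientation: [-0.441, 1.569, 2.834]
force: [0.2, 0.3, -0.6]
finger_gap: 0.004
```

{"name": "jog_arm", "arguments": {
  "increments": [-0.12, 0.92, 0, 0, 0, -0.12, 0.92, 0, 0, 0, -0.12, 0.92, 0, 0, 0, -0.12, 0.92, 0, 0, 0, -0.12, 0.92, 0, 0, 0, 0, 0, 0, 0, 0]
}}

```text
clock: 10.12
ee_pos: [0.5748, 0.0545, 0.0983]
orientation: [-0.257, 1.57, 3.019]
force: [0.1, -0.4, 0.6]
finger_gap: -0.004
```

Run:
```python
from h import *
tool(); grab('top','t2'); W,_=cloud('t2'); blobs('knob',W,.078,.088,(320,150,380,190),10);blobs('head',W,.057,.08,(370,170,410,220))
```

```text
t 10.12 tcp [574.8  54.5  98.3] jaw(deg mod180) 97.7 down [-0.  0. -1.] F [ 0.1 -0.4  0.6] gap -0.004 q6 1.34
head [386. 200.] [ 660.2 -104. ] [71.3 44.6] long axis 10.8 z 0.0735 906
```

{"name": "jog_arm", "arguments": {
  "increments": [0, -0.04, -1, 0, 0, 0, 0, -0.8, 0, 0, 0, 0, -0.14, 0, 0, 0, 0, 0, 0, 0, 0, 0, -0.02, 0, 0]
}}

```text
clock: 10.8
ee_pos: [0.5748, 0.0514, 0.06]
orientation: [0.24, 1.569, -2.77]
force: [-3.9, -0.9, 11.6]
finger_gap: -0.007
```

{"name": "jog_arm", "arguments": {
  "increments": [0, 0, 1, 0, 0.75, 0, 0, 1, 0, 0.75, 0, 0, 1, 0, 0.75, 0.78, 0.1, 0.5, 0.1, 0.75, 0.78, 0.1, 0, 0, 0.75, 0.78, 0.1, 0, 0, 0.75, 0.78, 0.1, 0, 0, 0.75, 0, 0, 0, 0, 0.75]
}}

```text
clock: 11.8
ee_pos: [0.6386, 0.0596, 0.1286]
orientation: [2.686, 1.57, -0.306]
force: [-0.3, -0.4, 0.0]
finger_gap: 0.749
```

Run:
```python
from h import *
tool(); grab('wrist','w1'); W,_=cloud('w1'); blobs('knob',W,.078,.088,(0,0,640,480),50);blobs('head',W,.068,.078,(0,0,640,480),300);blobs('lat',W,.058,.063,(0,0,640,480),300)
```

```text
t 11.8 tcp [638.6  59.6 128.6] jaw(deg mod180) 98.6 down [ 0.001 -0.    -1.   ] F [-0.3 -0.4  0. ] gap 0.749 q6 1.34
knob [ 25. 149.] [677.5 210.5] [99.2  3.3] long axis 0.1 z 0.0832 2983
knob [483. 161.] [709.3 -14.9] [22.1 22.2] long axis -44.4 z 0.0835 1712
head [ 37. 146.] [677.7 210.3] [98.9  2.9] long axis 0.2 z 0.0747 1805
head [312. 264.] [639.   61.4] [54.5 44.9] long axis 11.3 z 0.074 7164
head [601. 270.] [ 661.5 -103.9] [54.9 44.7] long axis 12.4 z 0.074 6923
lat [424. 135.] [718.8   9.3] [  7.3 237.9] long axis -82.3 z 0.0589 4080
lat [576. 242.] [668.8 -90.1] [34.4 72.6] long axis -25.7 z 0.0598 760
lat [311. 335.] [588.2  54.6] [15.5 22.5] long axis -88.8 z 0.0615 601
lat [573. 340.] [ 611.9 -110. ] [19.5 29.5] long axis -46.6 z 0.0614 700
```

View pics/w1.png

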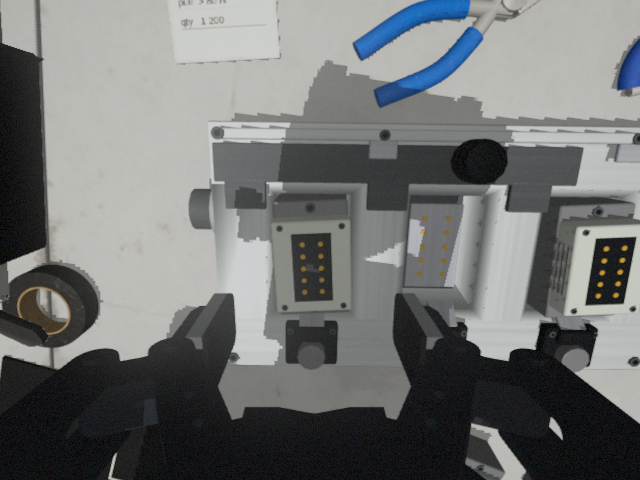

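The view shows both worn modules sprung up, at (312,264) and (601,270), and the gate tabs clear between the bays. Next I grip worn_1.

{"name": "jog_arm", "arguments": {
  "increments": [-0.02, 0.1, -1, 0, 0.75, 0, 0, -1, 0, 0.75, 0, 0, -1, 0, 0.75, 0, 0, -0.82, 0, 0.75, 0, 0, 0, 0, 0.3, 0, 0, 0, 0, 0.3, 0, 0, 0, 0, 0.3, 0, 0, 0, 0, 0.3],
  "force": 60
}}

```text
clock: 12.85
ee_pos: [0.6366, 0.062, 0.0527]
orientation: [-0.034, 1.569, -3.026]
force: [-2.4, -2.0, -3.0]
finger_gap: 0.497
```

{"name": "jog_arm", "arguments": {
  "increments": [0, 0, 0.5, 0, 0.3, 0, 0, 1, 0, 0.3, 0, 0, 1, 0, 0.3, 0, 0, 1, 0, 0.3, 0, 0, 1, 0, 0.3, 0, 0, 1, 0, 0.3]
}}

```text
clock: 13.6
ee_pos: [0.6386, 0.0625, 0.166]
orientation: [3.02, 1.566, 0.028]
force: [0.1, 0.7, -2.5]
finger_gap: 0.501
```

Run:
```python
from h import *
tool(); grab('top','t3'); W,_=cloud('t3'); blobs('new',W,.042,.056,(300,290,460,345))
```

```text
t 13.6 tcp [638.6  62.5 166. ] jaw(deg mod180) 98.6 down [ 0.005  0.    -1.   ] F [ 0.1  0.7 -2.5] gap 0.501 q6 1.34
new [377. 318.] [447.6 -88.1] [44.9 53.9] long axis -15.5 z 0.05 773
new [431. 323.] [ 440.9 -183.5] [45.1 54.1] long axis -6.7 z 0.0499 788
new [329. 323.] [437.3  -2.4] [53.9 44.8] long axis 6.6 z 0.05 774
```

{"name": "jog_arm", "arguments": {
  "increments": [-0.94, 0.87, 0, -0.9, 0.3, -0.94, 0.87, 0, -0.9, 0.3, -0.94, 0.87, 0, 0, 0.3, -0.94, 0.87, 0, 0, 0.3, -0.94, 0.87, 0, 0, 0.3, -0.94, 0.87, 0, 0, 0.3, -0.94, 0.87, 0, 0, 0.3, -0.94, 0.87, 0, 0, 0.3]
}}

```text
clock: 14.65
ee_pos: [0.4858, 0.2025, 0.1629]
orientation: [-2.537, 1.57, 0.44]
force: [-0.2, 0.3, -0.9]
finger_gap: 0.501
```

{"name": "jog_arm", "arguments": {
  "increments": [-0.94, 0.87, 0, 0, 0.3, -0.94, 0.87, 0, 0, 0.3, -0.94, 0.87, -0.7, 0, 0.3, 0, 0, -1, 0, 0.3, 0, 0, -1, 0, 0.3, 0, 0, -1, 0, 0.3, 0, 0, 0, 0, 0.3]
}}

```text
clock: 15.52
ee_pos: [0.4291, 0.2537, 0.0877]
orientation: [0.466, 1.568, -2.84]
force: [0.5, 0.2, -1.0]
finger_gap: 0.501
```

Run:
```python
from h import *
tool(); grab('top','t4'); W,p=cloud('t4'); cv2.imwrite('pics/c4.png',cv2.resize(p[250:400,130:330,::-1],None,fx=3,fy=3))
```

```text
t 15.53 tcp [429.1 253.7  87.7] jaw(deg mod180) 80.6 down [-0.003 -0.001 -1.   ] F [ 0.5  0.2 -1. ] gap 0.501 q6 2.04
```

View pics/c4.png

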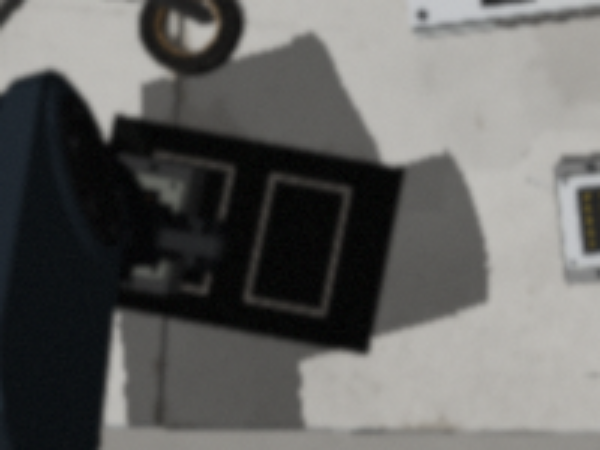

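The crop shows the gripper over the left outline, with the right outline at crop (300,245) clear. I lower and release.

{"name": "jog_arm", "arguments": {
  "increments": [0.15, 0, -1, 0, 0.3, 0, 0, -1, 0, 0.3, 0, 0, -0.6, 0, 0.3, 0, 0, -0.16, 0, 0.3, 0, 0, 0, 0, 0.3]
}}

```text
clock: 16.2
ee_pos: [0.4338, 0.2537, 0.0339]
orientation: [-2.663, 1.57, 0.315]
force: [0.2, -0.4, -1.4]
finger_gap: 0.499
```

Run:
```python
from h import *
tool()
```

```text
t 16.2 tcp [433.8 253.7  33.9] jaw(deg mod180) 80.6 down [ 0.001  0.    -1.   ] F [ 0.2 -0.4 -1.4] gap 0.499 q6 2.04
```

{"name": "jog_arm", "arguments": {
  "increments": [0, 0, -0.1, 0, 0.3, 0, 0, 0, 0, 0.62, 0, 0, 0, 0, 0.62, 0, 0, 0.5, 0, 0.62, 0, 0, 1, 0, 0.62, 0, 0, 1, 0, 0.62, 0, 0, 1, 0, 0.62, 0, 0, 1, 0, 0.62]
}}

```text
clock: 17.2
ee_pos: [0.4335, 0.2536, 0.1229]
orientation: [-2.698, 1.57, 0.28]
force: [0.0, 0.7, 0.5]
finger_gap: 0.621
```

{"name": "jog_arm", "arguments": {
  "increments": [0.63, -1, 0, 0.9, 0.75, 0.63, -1, 0, 0.95, 0.75, 0.63, -1, 0, 0, 0.75, 0.63, -1, 0, 0, 0.75, 0.63, -1, 0, 0, 0.75, 0.63, -1, 0, 0, 0.75, 0.63, -1, 0, 0, 0.75, 0.63, -1, 0, 0, 0.75]
}}

```text
clock: 18.2
ee_pos: [0.5347, 0.0929, 0.1223]
orientation: [2.975, 1.57, -0.008]
force: [0.5, -0.8, 0.3]
finger_gap: 0.749
```

{"name": "jog_arm", "arguments": {
  "increments": [0.63, -1, 0, 0, 0.75, 0.63, -1, 0, 0, 0.75, 0.63, -1, 0, 0, 0.75, 0.63, -1, 0, 0, 0.75, 0.63, -1, 0, 0, 0.75, 0.63, -1, 0, 0, 0.75, 0.63, -1, 0, 0, 0.75, 0.63, -1, 0, 0, 0.75]
}}

```text
clock: 19.2
ee_pos: [0.6359, -0.0678, 0.1214]
orientation: [-0.88, 1.571, 2.421]
force: [0.1, 0.0, -0.3]
finger_gap: 0.752
```

{"name": "jog_arm", "arguments": {
  "increments": [0.63, -1, 0, 0, 0.75, 0.63, -0.95, 0, 0, 0.75, 0, 0, 0, 0, 0.75]
}}

```text
clock: 19.58
ee_pos: [0.6614, -0.1075, 0.1214]
orientation: [2.611, 1.569, -0.374]
force: [-0.3, 0.2, -0.2]
finger_gap: 0.751
```

Run:
```python
from h import *
tool(); grab('top','t5'); W,p=cloud('t5'); blobs('mod',W,.042,.058,(150,280,460,370),200); grab('wrist','w5'); W,p=cloud('w5'); blobs('head',W,.068,.078,(0,0,640,480),300)
```

```text
t 19.57 tcp [ 661.4 -107.5  121.4] jaw(deg mod180) 99.0 down [ 0.001 -0.001 -1.   ] F [-0.3  0.2 -0.2] gap 0.751 q6 1.09
head [171. 153.] [711.2 -23. ] [21.9  9.1] long axis 12.8 z 0.0711 304
head [313. 267.] [ 661.6 -104.9] [54.5 44.4] long axis 10.7 z 0.0739 7666
head [ 31. 361.] [576.4  52.4] [16.8 18.5] long axis -39.3 z 0.0692 606
```

{"name": "jog_arm", "arguments": {
  "increments": [-0.02, 0.15, -1, 0.1, 0.75, 0, 0, -1, 0, 0.75, 0, 0, -1, 0, 0.75, 0, 0, -0.46, 0, 0.75, 0, 0, 0, 0, 0.3, 0, 0, 0, 0, 0.3, 0, 0, 0, 0, 0.3, 0, 0, 0, 0, 0.3]
}}

```text
clock: 20.68
ee_pos: [0.6601, -0.1037, 0.0526]
orientation: [1.785, 1.569, -1.181]
force: [-0.7, -5.0, -2.4]
finger_gap: 0.504
```

{"name": "jog_arm", "arguments": {
  "increments": [0, 0, 0.5, 0, 0.3, 0, 0, 1, 0, 0.3, 0, 0, 1, 0, 0.3, 0, 0, 1, 0, 0.3, 0, 0, 1, 0, 0.3, 0, 0, 1, 0, 0.3]
}}

```text
clock: 21.42
ee_pos: [0.6598, -0.1018, 0.1642]
orientation: [-2.761, 1.57, 0.557]
force: [-0.4, -0.2, -1.6]
finger_gap: 0.502
```

Run:
```python
from h import *
tool(); grab('scene','s6'); grab('top','t6'); a=cv2.imread('pics/s6.png'); b=cv2.imread('pics/t6.png'); cv2.imwrite('pics/c6.png',np.hstack([cv2.resize(a,(400,300)),cv2.resize(b,(400,300))]))
for n in('t6','s6'):
    W,p=cloud(n); blobs(n,W,.042,.058,(150,240,540,370),150)
```

```text
t 21.43 tcp [ 659.8 -101.8  164.2] jaw(deg mod180) 100.1 down [ 0.001  0.    -1.   ] F [-0.4 -0.2 -1.6] gap 0.502 q6 1.07
t6 [297. 248.] [569.9  50.9] [ 35.6 127.9] long axis -88.3 z 0.0482 1000
t6 [517. 355.] [ 389.  -330.7] [42.8 29.9] long axis 13.3 z 0.0526 223
s6 [296. 246.] [583.4  99.1] [138.5  68.5] long axis 46.9 z 0.0466 640
s6 [409. 243.] [441.2 -86.2] [44.8 45.7] long axis -15.6 z 0.0482 211
s6 [385. 258.] [435.6  -2.2] [55.1 49. ] long axis 6.1 z 0.0486 432
s6 [289. 317.] [434.7 254.7] [45.8 56.6] long axis -7.4 z 0.0516 758
```

View pics/c6.png

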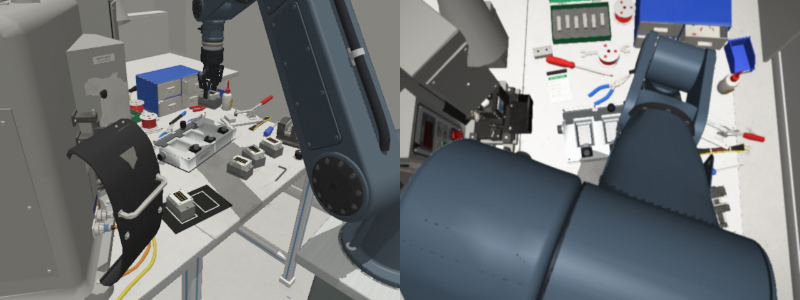

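Scene camera puts worn_1 at (434.7, 254.7) mm, upright on the left outline, and worn_3 is in the gripper. The overhead view is mostly blocked by the arm.

{"name": "jog_arm", "arguments": {
  "increments": [-0.8, 0.94, 0, -0.98, 0.3, -0.8, 0.94, 0, -0.98, 0.3, -0.8, 0.94, 0, 0, 0.3, -0.8, 0.94, 0, 0, 0.3, -0.8, 0.94, 0, 0, 0.3, -0.8, 0.94, 0, 0, 0.3, -0.8, 0.94, 0, 0, 0.3, -0.8, 0.94, 0, 0, 0.3]
}}

```text
clock: 22.52
ee_pos: [0.5309, 0.049, 0.1622]
orientation: [-0.568, 1.57, 2.408]
force: [-0.7, 0.4, -1.9]
finger_gap: 0.505
```

{"name": "jog_arm", "arguments": {
  "increments": [-0.8, 0.94, 0, 0, 0.3, -0.8, 0.94, 0, 0, 0.3, -0.8, 0.94, 0, 0, 0.3, -0.8, 0.94, 0, 0, 0.3, -0.8, 0.94, 0, 0, 0.3, -0.8, 0.94, 0, 0, 0.3, -0.8, 0.94, 0, 0, 0.3, 0, 0, -0.5, 0, 0.3]
}}

```text
clock: 23.52
ee_pos: [0.4185, 0.181, 0.1526]
orientation: [-2.716, 1.57, 0.262]
force: [0.6, -0.7, -2.0]
finger_gap: 0.504
```

{"name": "jog_arm", "arguments": {
  "increments": [0, 0, -1, 0, 0.3, 0, 0, -1, 0, 0.3, 0, 0, -1, 0, 0.3, 0, 0, 0, 0, 0.3, 0, 0, 0, 0, 0.3]
}}

```text
clock: 24.15
ee_pos: [0.4205, 0.1795, 0.0925]
orientation: [-2.918, 1.57, 0.058]
force: [0.8, -0.7, -1.6]
finger_gap: 0.502
```

Run:
```python
from h import *
tool(); grab('wrist','w7'); W,p=cloud('w7'); blobs('h',W,.046,.056,(0,0,640,480),300); blobs('held',W,.09,.12,(0,0,640,480),300)
```

```text
t 24.15 tcp [420.5 179.5  92.5] jaw(deg mod180) 80.5 down [ 0.001  0.    -1.   ] F [ 0.8 -0.7 -1.6] gap 0.502 q6 1.9
h [130.  11.] [556.7 246.1] [37.2  9.7] long axis 81.1 z 0.0543 1012
h [629. 189.] [436.5  16.5] [54.2 10.6] long axis 2.2 z 0.0495 2076
h [171. 265.] [437.6 253.6] [45.1 54.4] long axis -9.1 z 0.0529 8652
held [314. 306.] [427.9 179.2] [70.5 64. ] long axis 79.1 z 0.1141 22193
```

View pics/w7.png

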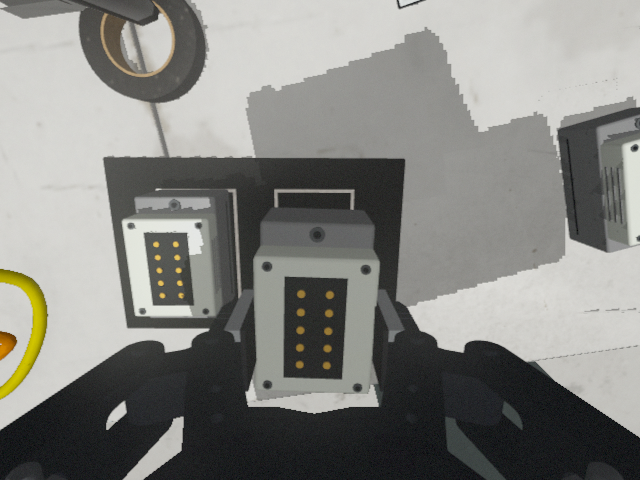

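The view shows worn_1 squarely on the left outline at (175,265), and the held worn_3 lined up over the right outline at (315,320).

{"name": "jog_arm", "arguments": {
  "increments": [0, 0.04, -1, 0, 0.3, 0, 0, -1, 0, 0.3, 0, 0, -0.8, 0, 0.3, 0, 0, -0.25, 0, 0.3, 0, 0, -0.05, 0, 0.3, 0, 0, 0, 0, 0.3, 0, 0, 0, 0, 0.62, 0, 0, 0, 0, 0.62]
}}

```text
clock: 25.2
ee_pos: [0.4205, 0.1805, 0.0306]
orientation: [-2.792, 1.569, 0.183]
force: [-0.3, 0.2, 0.4]
finger_gap: 0.62
```

{"name": "jog_arm", "arguments": {
  "increments": [0, 0, 0.5, 0, 0.62, 0, 0, 1, 0, 0.62, 0, 0, 1, 0, 0.62, 0, 0, 1, 0, 0.62, 0, 0, 1, 0, 0.62, 0.1, -1, 0, 0.9, 0.62, 0.1, -1, 0, 0.7, 0.75, 0.1, -1, 0, 0, 0.75]
}}

```text
clock: 26.2
ee_pos: [0.426, 0.1199, 0.121]
orientation: [3.064, 1.57, 0.036]
force: [-0.6, 0.8, -1.5]
finger_gap: 0.754
```

{"name": "jog_arm", "arguments": {
  "increments": [0.1, -1, 0, 0, 0.75, 0.1, -1, 0, 0, 0.75, 0.1, -1, 0, 0, 0.75, 0.1, -1, 0, 0, 0.75, 0.1, -1, 0, 0, 0.75, 0.1, -1, 0, 0, 0.75, 0, 0, 0, 0, 0.75]
}}

```text
clock: 27.08
ee_pos: [0.4384, -0.0006, 0.1208]
orientation: [2.81, 1.569, -0.22]
force: [0.2, -0.4, -0.1]
finger_gap: 0.744
```

Run:
```python
from h import *
tool(); grab('wrist','w8'); W,p=cloud('w8'); blobs('w',W,.046,.056,(0,0,640,480),300); grab('scene','s8'); W,p=cloud('s8'); blobs('s',W,.042,.058,(150,240,540,370),150)
```

```text
t 27.07 tcp [438.4  -0.6 120.8] jaw(deg mod180) 96.3 down [ 0.001 -0.    -1.   ] F [ 0.2 -0.4 -0.1] gap 0.744 q6 1.2
w [362.  13.] [573.2 -20.9] [ 15.4 268.1] long axis -83.7 z 0.0478 12775
w [ 27. 253.] [422.1 174.2] [34.8 55.6] long axis -10.1 z 0.0528 4798
w [460. 257.] [448.5 -88.6] [45.1 54.2] long axis -15.7 z 0.05 6288
w [318. 257.] [438.7  -2.9] [54.  44.7] long axis 6.0 z 0.05 6134
w [604. 285.] [ 441.9 -183.9] [45.9 53.9] long axis -6.9 z 0.05 5495
s [296. 246.] [584.6  98.1] [143.   70.9] long axis 46.6 z 0.0466 663
s [409. 244.] [441.9 -86. ] [46.2 46.9] long axis -15.2 z 0.0482 215
s [386. 258.] [435.8  -1.6] [54.8 48.2] long axis 6.7 z 0.0486 433
s [326. 301.] [420.4 180.9] [46.1 57.8] long axis -12.1 z 0.0516 675
s [289. 317.] [434.3 254.9] [45.7 56.8] long axis -10.4 z 0.0516 763
```

{"name": "jog_arm", "arguments": {
  "increments": [0, -0.1, -1, 0, 0.75, 0, 0, -1, 0, 0.75, 0, 0, -1, 0, 0.75, 0, 0, -1, 0, 0.75, 0, 0, -0.62, 0, 0.75, 0, 0, 0, 0, 0.3, 0, 0, 0, 0, 0.3, 0, 0, 0, 0, 0.3]
}}

```text
clock: 28.18
ee_pos: [0.4382, -0.0016, 0.0284]
orientation: [2.79, 1.57, -0.238]
force: [-0.7, 0.5, -1.9]
finger_gap: 0.502
```

{"name": "jog_arm", "arguments": {
  "increments": [0, 0, 0, 0, 0.3, 0, 0, 0.5, 0, 0.3, 0, 0, 1, 0, 0.3, 0, 0, 1, 0, 0.3, 0, 0, 1, 0, 0.3, 0, 0, 1, 0, 0.3, 0, 0, 1, 0, 0.3, 0, 0, 0, 0.12, 0.3]
}}

```text
clock: 29.18
ee_pos: [0.4387, -0.0018, 0.1395]
orientation: [2.753, 1.567, -0.253]
force: [-0.4, 0.9, -1.6]
finger_gap: 0.505
```

Run:
```python
from h import *
tool(); grab('wrist','w9'); W,p=cloud('w9'); T=observe()['ee_pos'][2]; blobs('held',W,T+.014,T+.028,(0,0,640,480),300)
```

```text
t 29.18 tcp [438.7  -1.8 139.5] jaw(deg mod180) 97.8 down [ 0.004 -0.001 -1.   ] F [-0.4  0.9 -1.6] gap 0.505 q6 1.18
held [313. 325.] [439.4  -1.1] [55.3 70.3] long axis -83.1 z 0.1615 18061
```

{"name": "jog_arm", "arguments": {
  "increments": [1, 0.32, 0, 0, 0.3, 1, 0.32, 0, 0, 0.3, 1, 0.32, 0, 0, 0.3, 1, 0.32, 0, 0, 0.3, 1, 0.32, 0, 0, 0.3, 1, 0.32, 0, 0, 0.3, 1, 0.32, 0, 0, 0.3, 1, 0.32, 0, 0, 0.3]
}}

```text
clock: 30.22
ee_pos: [0.5973, 0.0498, 0.1362]
orientation: [-0.23, 1.567, 3.046]
force: [0.2, -0.2, -1.3]
finger_gap: 0.497
```

{"name": "jog_arm", "arguments": {
  "increments": [1, 0.32, 0, 0, 0.3, 0.98, 0.32, 0, 0, 0.3, 0, 0, -1, 0, 0.3, 0, 0, -1, 0, 0.3, 0, 0, -0.4, 0, 0.3, 0, 0, 0, 0, 0.3]
}}

```text
clock: 30.98
ee_pos: [0.6365, 0.0624, 0.0885]
orientation: [-0.212, 1.568, 3.064]
force: [0.4, -0.5, -1.6]
finger_gap: 0.497
```

Run:
```python
from h import *
tool(); grab('wrist','w10'); W,p=cloud('w10'); T=observe()['ee_pos'][2]; blobs('held',W,T+.016,T+.027,(0,0,640,480),300); blobs('btn',W,.066,.073,(0,0,640,480),100); blobs('knob',W,.078,.088,(0,0,640,480),100)
```

```text
t 30.98 tcp [636.5  62.4  88.5] jaw(deg mod180) 97.7 down [-0.003  0.    -1.   ] F [ 0.4 -0.5 -1.6] gap 0.497 q6 1.36
held [314. 327.] [637.4  63. ] [55.  70.3] long axis -82.4 z 0.1104 17531
btn [500. 155.] [709.1  -8.8] [22.3 10.3] long axis 3.7 z 0.0704 451
btn [314. 216.] [672.9  67.9] [ 0.9 43. ] long axis -82.2 z 0.0696 294
btn [632. 401.] [ 598.  -108.3] [17.3  8.6] long axis 14.7 z 0.069 416
btn [317. 404.] [575.   52.6] [10.  17.1] long axis -81.1 z 0.0693 458
knob [534. 158.] [709.5 -15. ] [22.3 22.2] long axis 51.0 z 0.0836 2873
knob [313. 222.] [672.9  67.8] [ 0.9 43.1] long axis -82.4 z 0.0831 537
```

View pics/w10.png

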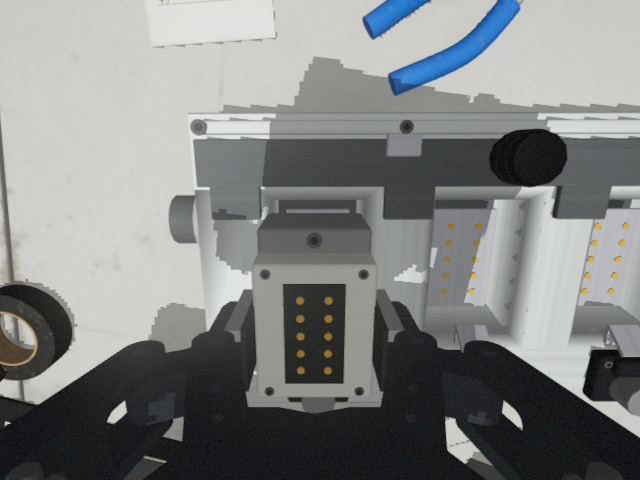

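The view shows the held module aligned over the left bay, (315,330). It's about 1 mm off, so I correct that and lower it.

{"name": "jog_arm", "arguments": {
  "increments": [0.05, -0.03, -0.5, 0, 0.3, 0, 0, -0.5, 0, 0.3, 0, 0, -0.4, 0, 0.3, 0, 0, -0.3, 0, 0.3, 0, 0, -0.1, 0, 0.3, 0, 0, 0, 0, 0.3]
}}

```text
clock: 31.78
ee_pos: [0.6385, 0.0618, 0.0538]
orientation: [-0.975, 1.571, 2.301]
force: [0.7, -0.6, -0.8]
finger_gap: 0.498
```

{"name": "jog_arm", "arguments": {
  "increments": [0, 0, -0.05, 0, 0.7, 0, 0, 0, 0, 0.7, 0, 0, 1, 0, 0.7, 0, 0, 1, 0, 0.7, -0.45, -0.07, 0.5, 0, 0, 0, 0, 0, 0, 0, 0, 0, 0, 0, 0, 0, 0, 0, 0, 0]
}}

```text
clock: 32.78
ee_pos: [0.6291, 0.0604, 0.1022]
orientation: [-0.241, 1.57, 3.035]
force: [-0.4, 0.2, 0.0]
finger_gap: 0.002
```

Run:
```python
from h import *
tool(); grab('wrist','w11'); W,p=cloud('w11'); blobs('head',W,.066,.08,(0,0,640,480),300)
```

```text
t 32.77 tcp [629.1  60.4 102.2] jaw(deg mod180) 97.7 down [-0.001  0.    -1.   ] F [-0.4  0.2  0. ] gap 0.002 q6 1.36
head [490. 139.] [708.4 -10.6] [22.9 13.4] long axis 12.3 z 0.0747 778
head [  3. 210.] [653.5 210.3] [51.4  2.7] long axis 1.0 z 0.0732 579
head [313. 252.] [640.6  62.5] [54.1 45. ] long axis 7.8 z 0.0739 8242
head [621. 372.] [ 599.1 -112.9] [19.1 17.5] long axis 46.7 z 0.0692 865
```

{"name": "jog_arm", "arguments": {
  "increments": [0, 0, -1, 0, 0, 0, 0, -0.5, 0, 0, 0, 0, -0.3, 0, 0, 0, 0, -0.3, 0, 0, 0, 0, -0.15, 0, 0, 0, 0, -0.05, 0, 0, 0, 0, 0, 0, 0]
}}

```text
clock: 33.7
ee_pos: [0.6288, 0.0604, 0.0576]
orientation: [-0.107, 1.569, -3.114]
force: [-2.8, 0.3, 6.3]
finger_gap: -0.001
```

{"name": "jog_arm", "arguments": {
  "increments": [0, 0, 1, 0, 0, 0, 0, 1, 0, 0, 0, 0, 1, 0, 0, 0, 0, 0, 0, 0.75]
}}

```text
clock: 34.2
ee_pos: [0.6318, 0.0602, 0.1196]
orientation: [2.94, 1.564, -0.068]
force: [0.1, 0.5, -0.4]
finger_gap: 0.199
```

Run:
```python
from h import *
tool(); grab('wrist','w12'); W,p=cloud('w12'); blobs('head',W,.055,.08,(240,150,400,330),300)
```

```text
t 34.2 tcp [631.8  60.2 119.6] jaw(deg mod180) 97.7 down [ 0.007 -0.    -1.   ] F [ 0.1  0.5 -0.4] gap 0.199 q6 1.36
head [312. 247.] [640.4  62.6] [54.2 44.9] long axis 7.6 z 0.0609 6819
head [314. 322.] [596.2  56. ] [10.7 24. ] long axis -82.5 z 0.0582 554
```

New module latched in bay 1 (head top at 60.9 mm). Next is the middle one.

{"name": "jog_arm", "arguments": {
  "increments": [-0.91, -0.74, 0, -0.9, 0.75, -0.91, -0.74, 0, -0.9, 0.75, -0.91, -0.74, 0, -0.53, 0.75, -0.91, -0.74, 0, 0, 0.75, -0.91, -0.74, 0, 0, 0.75, -0.91, -0.74, 0, 0, 0.75, -0.91, -0.74, 0, 0, 0.75, -0.91, -0.74, 0, 0, 0.75]
}}

```text
clock: 35.25
ee_pos: [0.483, -0.0583, 0.1163]
orientation: [-0.108, 1.57, 2.761]
force: [-0.0, 0.4, -0.9]
finger_gap: 0.751
```

{"name": "jog_arm", "arguments": {
  "increments": [-0.91, -0.74, 0, 0, 0.75, -0.91, -0.74, 0, 0, 0.75, 0, 0, 0, 0, 0.75]
}}

```text
clock: 35.62
ee_pos: [0.4461, -0.0879, 0.1164]
orientation: [-0.175, 1.569, 2.692]
force: [-0.5, 0.3, 0.0]
finger_gap: 0.75
```

Run:
```python
from h import *
tool(); grab('wrist','w13'); W,p=cloud('w13'); blobs('w',W,.042,.056,(0,0,640,480),300); grab('scene','s13'); W,p=cloud('s13'); blobs('s',W,.042,.058,(150,240,540,370),150)
```

```text
t 35.62 tcp [446.1 -87.9 116.4] jaw(deg mod180) 74.3 down [-0.002  0.001 -1.   ] F [-0.5  0.3  0. ] gap 0.75 q6 1.4
w [99. 53.] [598.  -20.8] [ 58.9 184.2] long axis -82.2 z 0.0477 17502
w [624. 150.] [ 454.2 -272.2] [18.9 47.7] long axis -2.2 z 0.0484 1217
w [476. 222.] [ 441.9 -184.1] [45.2 54.4] long axis -7.1 z 0.0499 7318
w [316. 254.] [448.9 -88.9] [44.8 54.1] long axis -15.8 z 0.0499 6581
s [296. 246.] [584.6  98.2] [143.   70.7] long axis 46.6 z 0.0465 677
s [409. 243.] [438.7 -85.6] [48.  40.9] long axis 68.4 z 0.0482 206
s [326. 301.] [421.3 181. ] [45.2 56.8] long axis -11.7 z 0.0515 679
s [289. 317.] [434.8 254.5] [45.6 55.9] long axis -8.4 z 0.0516 756
```

{"name": "jog_arm", "arguments": {
  "increments": [0.1, -0.03, -1, 0, 0.75, 0, 0, -1, 0, 0.75, 0, 0, -1, 0, 0.75, 0, 0, -1, 0, 0.75, 0, 0, -0.4, 0, 0.75, 0, 0, 0, 0, 0.3, 0, 0, 0, 0, 0.3, 0, 0, 0, 0, 0.3]
}}

```text
clock: 36.72
ee_pos: [0.4499, -0.0883, 0.0294]
orientation: [2.995, 1.57, -0.419]
force: [0.3, 0.5, -1.7]
finger_gap: 0.503
```

{"name": "jog_arm", "arguments": {
  "increments": [0, 0, 0, 0, 0.3, 0, 0, 0.5, 0, 0.3, 0, 0, 1, 0, 0.3, 0, 0, 1, 0, 0.3, 0, 0, 1, 0, 0.3, 0, 0, 1, 0.8, 0.3, 0, 0, 1, 0.8, 0.3, 0, 0, 0, 0.75, 0.3]
}}

```text
clock: 37.72
ee_pos: [0.4503, -0.0885, 0.141]
orientation: [2.57, 1.567, -0.429]
force: [-0.5, 0.2, -0.7]
finger_gap: 0.5
```

{"name": "jog_arm", "arguments": {
  "increments": [0.97, -0.075, 0, 0, 0.3, 0.97, -0.075, 0, 0, 0.3, 0.97, -0.075, 0, 0, 0.3, 0.97, -0.075, 0, 0, 0.3, 0.97, -0.075, 0, 0, 0.3, 0.97, -0.075, 0, 0, 0.3, 0.97, -0.075, 0, 0, 0.3, 0.97, -0.075, 0, 0, 0.3]
}}

```text
clock: 38.72
ee_pos: [0.6047, -0.1001, 0.1394]
orientation: [-0.474, 1.57, 2.805]
force: [-0.2, -0.1, -1.7]
finger_gap: 0.5
```

{"name": "jog_arm", "arguments": {
  "increments": [0.97, -0.075, 0, 0, 0.3, 0.97, -0.075, 0, 0, 0.3, 0.97, -0.075, 0, 0, 0.3, 0, 0, -1, 0, 0.3, 0, 0, -1, 0, 0.3, 0, 0, -0.4, 0, 0.3, 0, 0, 0, 0, 0.3]
}}

```text
clock: 39.6
ee_pos: [0.662, -0.1045, 0.09]
orientation: [-0.472, 1.568, 2.807]
force: [0.7, -0.4, -1.3]
finger_gap: 0.502
```

Run:
```python
from h import *
tool(); grab('wrist','w14'); W,p=cloud('w14'); T=observe()['ee_pos'][2]; blobs('held',W,T+.016,T+.027,(200,150,440,480),300); blobs('knob',W,.078,.088,(0,0,640,480),100);blobs('edge',W,.08,.084,(250,180,400,260),60)
```

```text
t 39.6 tcp [ 662.  -104.5   90. ] jaw(deg mod180) 97.9 down [-0.002  0.001 -1.   ] F [ 0.7 -0.4 -1.3] gap 0.502 q6 1.11
held [314. 329.] [ 661.6 -104.1] [54.6 70. ] long axis -81.8 z 0.1108 17074
knob [114. 165.] [709.9 -16.7] [22.3 22. ] long axis 56.5 z 0.0835 2736
knob [313. 225.] [696.9 -99.1] [ 0.8 43.1] long axis -82.1 z 0.083 529
edge [311. 225.] [696.8 -98.6] [ 0.6 41.6] long axis -81.9 z 0.082 202
```

{"name": "jog_arm", "arguments": {
  "increments": [0, -0.03, -0.5, 0, 0.3, 0, 0, -0.5, 0, 0.3, 0, 0, -0.4, 0, 0.3, 0, 0, -0.3, 0, 0.3, 0, 0, -0.14, 0, 0.3, 0, 0, 0, 0, 0.3]
}}

```text
clock: 40.4
ee_pos: [0.6628, -0.1053, 0.0538]
orientation: [-0.578, 1.571, 2.701]
force: [0.3, 1.1, -1.2]
finger_gap: 0.503
```

{"name": "jog_arm", "arguments": {
  "increments": [0, 0, -0.05, 0, 0.7, 0, 0, 0, 0, 0.7, 0, 0, 1, 0, 0.7, 0, 0, 1, 0, 0.7, -0.5, -0.07, 0.5, 0, 0, 0, 0, 0, 0, 0, 0, 0, 0, 0, 0, 0, 0, 0, 0, 0]
}}

```text
clock: 41.4
ee_pos: [0.6525, -0.1066, 0.1024]
orientation: [-0.486, 1.57, 2.793]
force: [0.3, -0.0, 0.7]
finger_gap: 0.001
```

Run:
```python
from h import *
tool(); grab('wrist','w15'); W,p=cloud('w15'); blobs('head',W,.066,.08,(240,150,400,330),300)
```

```text
t 41.4 tcp [ 652.5 -106.6  102.4] jaw(deg mod180) 97.9 down [-0.001  0.    -1.   ] F [ 0.3 -0.   0.7] gap 0.001 q6 1.1
head [314. 252.] [ 663.4 -104.7] [54.2 44.9] long axis 7.9 z 0.0739 8154
```

{"name": "jog_arm", "arguments": {
  "increments": [0, 0.05, -1, 0, 0, 0, 0, -0.5, 0, 0, 0, 0, -0.3, 0, 0, 0, 0, -0.3, 0, 0, 0, 0, -0.15, 0, 0, 0, 0, -0.05, 0, 0, 0, 0, 0, 0, 0]
}}

```text
clock: 42.32
ee_pos: [0.6518, -0.1053, 0.0576]
orientation: [-0.441, 1.568, 2.838]
force: [-3.0, 0.5, 6.9]
finger_gap: 0.001
```

{"name": "jog_arm", "arguments": {
  "increments": [0, 0, 1, 0, 0, 0, 0, 1, 0, 0, 0, 0, 1, 0, 0, 0, 0, 0, 0, 0.75]
}}

```text
clock: 42.82
ee_pos: [0.6547, -0.1063, 0.1201]
orientation: [2.681, 1.565, -0.323]
force: [-0.2, -0.8, 0.0]
finger_gap: 0.204
```

Run:
```python
from h import *
tool(); grab('wrist','w16'); W,p=cloud('w16'); blobs('head',W,.055,.08,(240,150,400,330),300)
grab('scene','s16'); W,p=cloud('s16'); blobs('s',W,.042,.058,(150,240,540,370),150)
```

```text
t 42.83 tcp [ 654.7 -106.3  120.1] jaw(deg mod180) 97.9 down [ 0.005 -0.002 -1.   ] F [-0.2 -0.8  0. ] gap 0.204 q6 1.1
head [313. 247.] [ 663.3 -104.6] [54.1 44.8] long axis 7.8 z 0.061 6803
head [314. 322.] [ 618.8 -110.9] [12.3 24. ] long axis -82.3 z 0.0584 572
s [296. 246.] [586.1  99.1] [145.1  70. ] long axis 45.7 z 0.0466 665
s [326. 301.] [421.2 181.1] [45.4 56.8] long axis -11.0 z 0.0515 679
s [289. 317.] [434.6 253.8] [46.6 55.4] long axis -9.0 z 0.0517 761
```

Bay 3 latched. Now the right-hand new module.

{"name": "jog_arm", "arguments": {
  "increments": [-0.97, -0.35, 0, -0.75, 0.75, -0.97, -0.35, 0, -0.75, 0.75, -0.97, -0.35, 0, 0, 0.75, -0.97, -0.35, 0, 0, 0.75, -0.97, -0.35, 0, 0, 0.75, -0.97, -0.35, 0, 0, 0.75, -0.97, -0.35, 0, 0, 0.75, -0.97, -0.35, 0, 0, 0.75]
}}

```text
clock: 43.92
ee_pos: [0.4964, -0.1616, 0.1163]
orientation: [-0.399, 1.569, 2.618]
force: [0.3, -0.4, -0.2]
finger_gap: 0.751
```

{"name": "jog_arm", "arguments": {
  "increments": [-0.97, -0.35, 0, 0, 0.75, -0.97, -0.35, 0, 0, 0.75, -0.97, -0.35, 0, 0, 0.75, 0, 0, 0, 0, 0.75]
}}

```text
clock: 44.42
ee_pos: [0.4379, -0.1824, 0.1165]
orientation: [-0.515, 1.568, 2.5]
force: [0.6, -0.5, 0.3]
finger_gap: 0.751
```

Run:
```python
from h import *
tool(); grab('wrist','w17'); W,p=cloud('w17'); blobs('w',W,.042,.056,(0,0,640,480),300)
```

```text
t 44.42 tcp [ 437.9 -182.4  116.5] jaw(deg mod180) 82.8 down [-0.002  0.002 -1.   ] F [ 0.6 -0.5  0.3] gap 0.751 q6 1.07
w [61. 19.] [586.9 -79.8] [ 21.6 102.8] long axis -83.0 z 0.0476 5213
w [494. 178.] [ 477.6 -293.5] [25.6 73.1] long axis -56.1 z 0.0494 1069
w [318. 252.] [ 442.  -184.6] [44.8 54.5] long axis -6.7 z 0.0499 6597
w [544. 237.] [ 435.9 -313.4] [ 8.9 55.3] long axis -77.9 z 0.054 414
w [479. 266.] [ 420.4 -279.1] [15.3 30.3] long axis -25.1 z 0.0481 495
w [541. 326.] [ 379.8 -320.6] [34.5 61. ] long axis -82.4 z 0.0532 3143
```

{"name": "jog_arm", "arguments": {
  "increments": [0.17, -0.09, -1, 0, 0.75, 0, 0, -1, 0, 0.75, 0, 0, -1, 0, 0.75, 0, 0, -1, 0, 0.75, 0, 0, -0.4, 0, 0.75, 0, 0, 0, 0, 0.3, 0, 0, 0, 0, 0.3, 0, 0, 0, 0, 0.3]
}}

```text
clock: 45.48
ee_pos: [0.4432, -0.1847, 0.0296]
orientation: [2.657, 1.57, -0.609]
force: [-0.0, 0.2, -1.7]
finger_gap: 0.501
```

{"name": "jog_arm", "arguments": {
  "increments": [0, 0, 0, 0, 0.3, 0, 0, 0.5, 0, 0.3, 0, 0, 1, 0, 0.3, 0, 0, 1, 0, 0.3, 0, 0, 1, 0, 0.3, 0, 0, 1, 0.75, 0.3, 0, 0, 1, 0.75, 0.3, 0, 0, 0, 0, 0.3]
}}

```text
clock: 46.48
ee_pos: [0.4437, -0.1851, 0.1408]
orientation: [2.378, 1.567, -0.627]
force: [-0.1, 0.0, -0.9]
finger_gap: 0.5
```

{"name": "jog_arm", "arguments": {
  "increments": [0.94, 0.74, 0, 0, 0.3, 0.94, 0.74, 0, 0, 0.3, 0.94, 0.74, 0, 0, 0.3, 0.94, 0.74, 0, 0, 0.3, 0.94, 0.74, 0, 0, 0.3, 0.94, 0.74, 0, 0, 0.3, 0.94, 0.74, 0, 0, 0.3, 0.94, 0.74, 0, 0, 0.3]
}}

```text
clock: 47.48
ee_pos: [0.593, -0.0654, 0.1379]
orientation: [-0.423, 1.569, 2.853]
force: [0.0, 0.2, -1.7]
finger_gap: 0.501
```

{"name": "jog_arm", "arguments": {
  "increments": [0.94, 0.74, 0, 0, 0.3, 0.94, 0.74, 0, 0, 0.3, 0.94, 0.74, 0, 0, 0.3, 0, 0, -1, 0, 0.3, 0, 0, -1, 0, 0.3, 0, 0, -0.4, 0, 0.3, 0, 0, 0, 0, 0.3]
}}

```text
clock: 48.35
ee_pos: [0.6489, -0.0217, 0.09]
orientation: [-0.353, 1.568, 2.925]
force: [-0.0, -0.8, -0.7]
finger_gap: 0.503
```

Run:
```python
from h import *
tool(); grab('wrist','w18'); W,p=cloud('w18'); T=observe()['ee_pos'][2]; blobs('held',W,T+.016,T+.027,(200,150,440,480),300); blobs('knob',W,.078,.088,(0,0,640,480),100);blobs('edge',W,.08,.084,(250,180,400,260),60)
```

```text
t 48.35 tcp [648.9 -21.7  90. ] jaw(deg mod180) 97.8 down [-0.002  0.001 -1.   ] F [-0.  -0.8 -0.7] gap 0.503 q6 1.23
held [313. 331.] [647.8 -21.2] [54.7 70.5] long axis -82.2 z 0.1107 16999
knob [321. 161.] [709.6 -15.9] [22.6 22.8] long axis -66.8 z 0.0836 2541
knob [313. 227.] [683.2 -16.3] [ 0.7 42.9] long axis -82.0 z 0.0834 540
edge [321. 183.] [700.7 -17.1] [ 3.7 15.3] long axis -82.4 z 0.0832 188
edge [292. 226.] [681.9  -7.4] [ 0.7 24.5] long axis -82.2 z 0.0819 117
edge [343. 226.] [684.9 -28.7] [ 0.7 17.8] long axis -82.6 z 0.0823 84
```

{"name": "jog_arm", "arguments": {
  "increments": [0.09, -0.02, -0.5, 0, 0.3, 0, 0, -0.5, 0, 0.3, 0, 0, -0.4, 0, 0.3, 0, 0, -0.3, 0, 0.3, 0, 0, -0.14, 0, 0.3, 0, 0, 0, 0, 0.3]
}}

```text
clock: 49.15
ee_pos: [0.6514, -0.0221, 0.054]
orientation: [-0.407, 1.57, 2.873]
force: [0.6, 0.6, -1.1]
finger_gap: 0.501
```

Run:
```python
from h import *
tool()
```

```text
t 49.15 tcp [651.4 -22.1  54. ] jaw(deg mod180) 97.9 down [-0.  0. -1.] F [ 0.6  0.6 -1.1] gap 0.501 q6 1.23
```

{"name": "jog_arm", "arguments": {
  "increments": [0, 0, -0.05, 0, 0.7, 0, 0, 0, 0, 0.7, 0, 0, 1, 0, 0.7, 0, 0, 1, 0, 0.7, -0.55, -0.07, 0.5, 0, 0, 0, 0, 0, 0, 0, 0, 0, 0, 0, 0, 0, 0, 0, 0, 0]
}}

```text
clock: 50.15
ee_pos: [0.6401, -0.0235, 0.1027]
orientation: [-0.38, 1.57, 2.899]
force: [0.4, -0.8, -0.7]
finger_gap: -0.001
```

Run:
```python
from h import *
tool(); grab('wrist','w19'); W,p=cloud('w19'); blobs('head',W,.066,.08,(240,150,400,330),300)
```

```text
t 50.15 tcp [640.1 -23.5 102.7] jaw(deg mod180) 97.9 down [-0.001  0.    -1.   ] F [ 0.4 -0.8 -0.7] gap -0.001 q6 1.22
head [314. 251.] [652.1 -21.4] [53.9 45. ] long axis 7.7 z 0.0739 8268
```

{"name": "jog_arm", "arguments": {
  "increments": [0, 0.05, -1, 0, 0, 0, 0, -0.5, 0, 0, 0, 0, -0.3, 0, 0, 0, 0, -0.3, 0, 0, 0, 0, -0.15, 0, 0, 0, 0, -0.05, 0, 0, 0, 0, -0.02, 0, 0]
}}

```text
clock: 51.08
ee_pos: [0.6399, -0.0224, 0.0576]
orientation: [-0.32, 1.569, 2.959]
force: [-4.4, 1.5, 8.5]
finger_gap: -0.003
```

{"name": "jog_arm", "arguments": {
  "increments": [0, 0, 1, 0, 0, 0, 0, 1, 0, 0, 0, 0, 1, 0, 0, 0, 0, 0.5, 0, 0, 0, 0, 0, 0, 0]
}}

```text
clock: 51.7
ee_pos: [0.6414, -0.0227, 0.1284]
orientation: [2.796, 1.568, -0.208]
force: [0.4, 0.5, -1.3]
finger_gap: 0.001
```

Run:
```python
from h import *
tool(); grab('wrist','w20'); W,p=cloud('w20'); blobs('head',W,.0595,.08,(0,100,640,350),300)
grab('scene','s20'); W,p=cloud('s20'); blobs('s',W,.042,.058,(150,270,540,370),150)
```

```text
t 51.7 tcp [641.4 -22.7 128.4] jaw(deg mod180) 97.9 down [ 0.003 -0.001 -1.   ] F [ 0.4  0.5 -1.3] gap 0.001 q6 1.22
head [171. 242.] [640.6  62.4] [53.5 44.3] long axis 7.8 z 0.0609 6387
head [315. 243.] [651.8 -21.5] [54. 44.] long axis 8.2 z 0.061 6344
head [457. 243.] [ 663.2 -104.4] [54.  44.3] long axis 8.0 z 0.061 6406
head [181. 332.] [586.1  54. ] [19.9 21.8] long axis -87.4 z 0.0622 997
head [448. 332.] [ 608.8 -112.7] [20.9 21.9] long axis -73.7 z 0.0623 1008
s [326. 301.] [421.1 180.9] [46.6 57. ] long axis -11.9 z 0.0515 674
s [289. 317.] [435.3 254.5] [45.3 57.4] long axis -7.6 z 0.0517 757
```

View pics/w20.png

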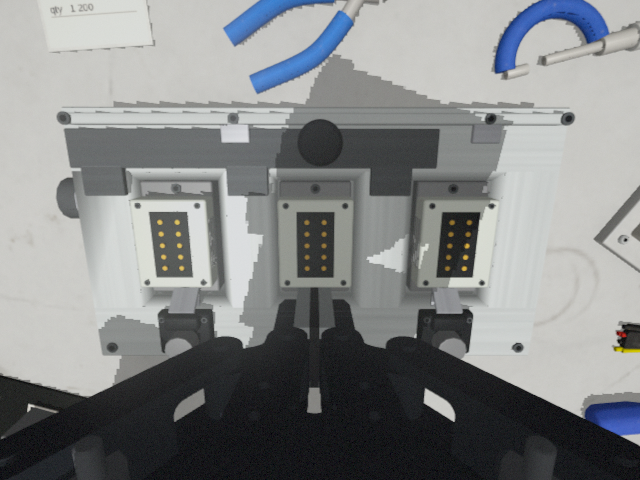

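All three heads sit at 61 mm, at (171,242), (315,243) and (457,243), so all are latched. The gate tabs are clear, so I grip the knob and shut the gate.

{"name": "jog_arm", "arguments": {
  "increments": [0.85, 0.09, 0, 0, 0.6, 0.85, 0.09, 0, 0, 0.6, 0.85, 0.09, 0, 0, 0.6, 0.83, 0.08, 0, 0, 0.6, 0, 0, -1, 0, 0.6, 0, 0, -1, 0, 0.6, 0, 0, -1, 0, 0.6, 0, 0, -0.08, 0, 0.6]
}}

```text
clock: 52.8
ee_pos: [0.7055, -0.0152, 0.0619]
orientation: [-0.317, 1.564, 2.962]
force: [-0.0, 0.1, 0.3]
finger_gap: 0.597
```

{"name": "jog_arm", "arguments": {
  "increments": [0, 0, 0, 0, 0, 0, 0, 0, 0, 0, 0, 0, 0, 0, 0, 0, 0, 0, 0, 0, 0, 0, 0, 0, 0],
  "force": 40
}}

```text
clock: 53.42
ee_pos: [0.7088, -0.0164, 0.0663]
orientation: [2.381, 1.569, -0.623]
force: [-0.5, -5.5, 3.1]
finger_gap: 0.236
```

Run:
```python
from h import *
tool()
```

```text
t 53.42 tcp [708.8 -16.4  66.3] jaw(deg mod180) 97.9 down [ 0.002 -0.001 -1.   ] F [-0.5 -5.5  3.1] gap 0.236 q6 1.25
```

{"name": "jog_arm", "arguments": {
  "increments": [0.055, -0.4, 0, 0, 0, 0.055, -0.4, 0, 0, 0, 0.055, -0.4, 0, 0, 0, 0.055, -0.4, 0, 0, 0, 0.055, -0.4, 0, 0, 0, 0.007, -0.05, 0, 0, 0, 0, 0, 0, 0, 0]
}}

```text
clock: 54.3
ee_pos: [0.7142, -0.0559, 0.0662]
orientation: [-2.361, 1.569, 0.918]
force: [0.4, 1.0, 5.6]
finger_gap: 0.239
```

Run:
```python
from h import *
tool()
```

```text
t 54.3 tcp [714.2 -55.9  66.2] jaw(deg mod180) 97.9 down [ 0.001  0.001 -1.   ] F [0.4 1.  5.6] gap 0.239 q6 1.2
```

{"name": "jog_arm", "arguments": {
  "increments": [0.007, -0.06, 0, 0, 0, 0, 0, 0, 0, 0, 0, 0, 0, 0, 0.5, 0, 0, 0, 0, 0.5, 0, 0, 1, 0, 0.5, 0, 0, 1, 0, 0.5, 0, 0, 1, 0, 0.5, -0.5, 0, 1, 0, 0.5]
}}

```text
clock: 55.3
ee_pos: [0.7045, -0.0579, 0.1477]
orientation: [2.759, 1.568, -0.245]
force: [-0.0, -0.1, 1.1]
finger_gap: 0.498
```

{"name": "jog_arm", "arguments": {
  "increments": [-1, 0, 1, 0, 0.5, -1, 0, 1, 0, 0.5, -1, 0, 0, 0, 0.5, -1, 0, 0, 0, 0.5, 0, 0, 0, 0, 0.5, 0, 0, 0, 0, 0.5]
}}

```text
clock: 56.05
ee_pos: [0.6246, -0.0579, 0.1862]
orientation: [2.785, 1.569, -0.219]
force: [0.4, 0.4, -0.5]
finger_gap: 0.499
```

Run:
```python
from h import *
tool(); grab('wrist','w21'); W,p=cloud('w21'); blobs('head',W,.0595,.064,(0,0,640,480),300); blobs('knob',W,.078,.088,(0,0,640,480),100)
grab('scene','s21'); W,p=cloud('s21'); blobs('s',W,.042,.058,(150,270,540,370),150)
```

```text
t 56.05 tcp [624.6 -57.9 186.2] jaw(deg mod180) 97.9 down [ 0.002 -0.    -1.   ] F [ 0.4  0.4 -0.5] gap 0.499 q6 1.16
head [153. 194.] [640.3  62.2] [53.9 44.3] long axis 7.9 z 0.0609 4328
head [270. 194.] [651.5 -21.6] [53.4 44. ] long axis 7.7 z 0.061 4333
head [385. 194.] [ 662.9 -104.6] [53.2 44.1] long axis 7.8 z 0.061 4355
head [163. 263.] [584.8  54.5] [22.3 21.5] long axis 0.1 z 0.0616 393
head [272. 263.] [598.3 -29. ] [16.9 21.4] long axis -85.2 z 0.0615 395
head [381. 263.] [ 608.6 -112.5] [19.5 21.6] long axis -77.7 z 0.0616 411
knob [330. 108.] [715.1 -55.2] [22.3 22.3] long axis -81.1 z 0.0836 1067
s [326. 301.] [420.5 180.8] [45.7 55.8] long axis -11.3 z 0.0515 674
s [289. 317.] [435.  254.3] [46.  56.3] long axis -9.6 z 0.0516 756
```

View pics/w21.png

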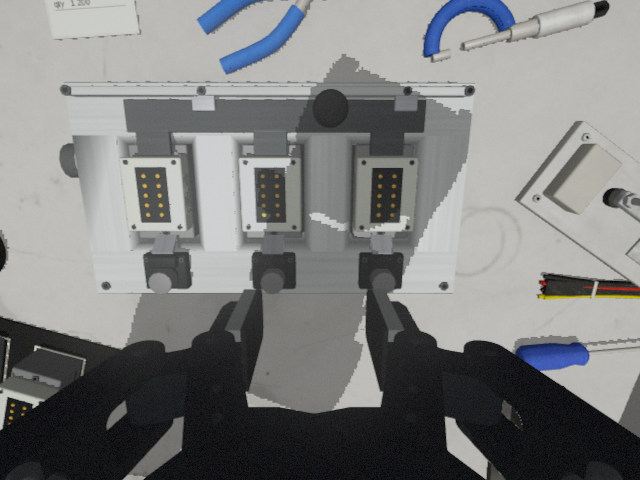

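View pics/s21.png

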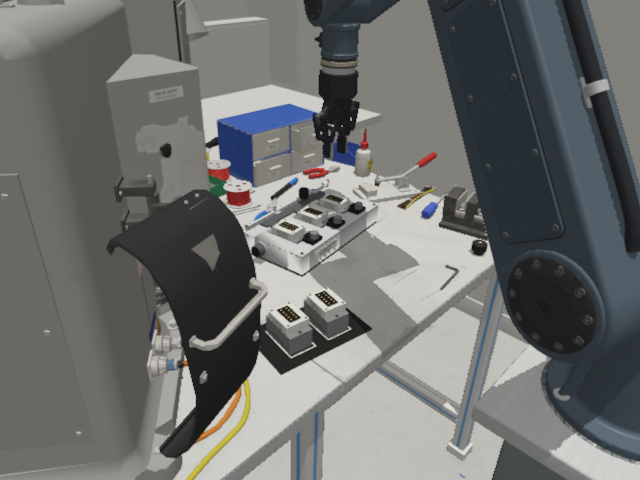

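The gate tabs lie over all three modules' far shoulders ((155,143), (270,143) and (387,143) in the wrist view). Both worn modules stand on the mat ((289,325) and (326,310) in the scene view), and the arm is clear.

```bash
python3 -c "
from workcell import close_job
print(close_job())"
```

```text
the job is handed in; nothing more can be done
None
```

The module change is finished and handed in at about 56 s on the robot clock. I slid the gate open and stood both worn modules on the mat. All three new modules are pressed into bays of their own, and the gate is shut again.

My last camera checks before handing in, with a calibration good to about 2 mm:
- **New modules:** all three heads are level at 61 mm above the bench, which puts the undersides about 11 mm up, so latched. They read about 2 to 3.5 mm from my bay centres, inside the 6 mm limit; part of this is the wrist camera reading 1 to 2 mm further out in x than the top camera.
- **Worn modules:** upright, with head tops at 51 to 52 mm, and within about 2 mm and 3° of their outlines.
- **Gate:** the knob is back within about 1 mm of where it started, and the tabs lie over all three modules. When open, it had moved about 39.7 mm.
- **Robot:** clear of everything at hand-in.

No check failed. One overhead look at the mat was blocked by the arm, so I used the scene and wrist cameras there. I saw no knocked module or lost grip.

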